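# One level scoop of grinding balls onto the scale

### The arm

A 6-joint arm with a two-finger parallel gripper is mounted at the origin on the work surface. World frame = base frame: x ahead of the robot, y to its left, z up, the work surface at z = 0. Lengths are in mm, angles in rad, forces in N, time in s.
With the tool pointing down it reaches from about 400 to 925 mm from the base axis. Payload 3.4 kg.
Tool frame: the origin (TCP) lies midway between the tips of the shut fingers; the grasp point (between the pads) lies 19 mm behind it; z points along the fingers, x is the direction in which the jaws open and shut, and the axes are right-handed (so a half turn about z gives the same grasp; the last joint's range is limited). The gripper opens to 85 mm and grips with 20 to 120 N. Pads are 22 mm wide; open, the fingers measure 114 mm over their backs; the gripper's body (76 mm by 85 mm) begins 54 mm behind the grasp point. The pads swing forward as they close: fully open they stand 13 mm farther back than shut.
Start: joints at [-1.375, 0.307, 1.506, -0, 1.328, -0.073], TCP at [153.235, -554.211, 231.305] pointing down, gripper open.
Joint ranges: [-3.12, 3.12], [-1.05, 2.28], [0.14, 2.33], [-1.42, 4.57], [0.1, 2.73], [-2.68, 2.68]. Speed limits (rad/s): [2.57, 2.57, 3.14, 3.14, 3.14, 3.14].

### API

Orientations are given as a unit quaternion [x, y, z, w].
In Python, from station import bot gives the robot as it stands.
- The arm moves only by the shell command python3 -m jog 'ROWS' [FORCE]. ROWS is JSON, a list of rows, each a list of 3 entries, a list of its own where there are three numbers: the closure, from 0 (fully open) to 1 (shut), then the shift along the world's x, y, z in m, then the turn, a rotation vector about the world's x, y, z in rad. A call has 1 to 5 rows; each row shifts and turns the commanded pose from where the row before left it; what a row does not reach is not made up. A row lasts 1/8 s, in which the tool goes at most 62.5 mm and 10.7 degrees, less where a joint would pass 70% of its speed; a pose out of reach is approached as far as the arm can. A call with a gripper value outside its range is refused whole. The fingers move at their own pace and stop on an object; FORCE is the grip in N (left out, the last holds). Time passes only in rows, so rows that do not move let the fingers close. It gives the time, the measured TCP pose, the force and the opening at its end, in the units of the state.
- bot.state(): the state, without advancing time (a new reading comes with each control period).
- bot.get_image(name): name is "scene" or "top" or "wrist"; returns the picture (384x512x3 uint8, red, green, blue); there is no depth.
- bot.calibration(name): a dict with "camera_matrix" (3x3 intrinsics, pixels), "extrinsics" (4x4, takes a point from camera to world coordinates). Camera axes: x right, y down, z forward; pixel columns grow to the right and rows downward; lengths in mm; the calibration is good to about 2 mm. A picture is of the moment at which its call begins: read the wrist's pose just before it. calibration takes no time and is no camera call; for the wrist camera it gives the pose at the moment of the call.
- bot.close_job(): hands the job in, once; it reports no verdict.
Trained networks look in the newest picture that a camera, given by its name, has taken for a name from the list of things; names that differ only in an ending like _2 or _b are one class to them, and where a whole thing is asked for, a point or a joint stands for the part that bears it (a point fixed in the world has none). Each returns a list of dicts, best first, with "p" (0 to 1); they miss things now and then, are a little off and sometimes report something else, mostly with a low value. They report only what shows in the picture. A call takes as long as a camera call. They do not tell look-alikes from the thing itself.
- bot.find_in(thing, camera): "bbox" ([left, top, right, bottom] in pixels, round what is visible of it).
- bot.spot_point(thing, camera): "centre" ([column, row] in pixels: a listed point, or the origin of a listed thing).
The state is a dict: "clock": time; "qpos": joint angles; "qvel": joint speeds; "tau": joint torques, N m; "tool_pos": TCP position; "ee_rot": TCP orientation; "wrist_force": force on the tool from outside, world axes, zero at the start; "moment": the same for the moment, N m; "opening": finger opening in mm.
Only numpy, scipy, OpenCV 4.12 (cv2) and the standard library are available. Lean on these libraries where they do the work, as an engineer would, in place of code of your own. Each camera call takes 0.05 s, during which the arm holds its last target.

### The job

Weigh out one level scoop of grinding balls for the sample mill: take the scoop from its white board, fill its cup from the bin, and holding it level draw it sideways, outward from over the trough, close under the bin's steel strike bar until it is clear on the outer side, so that whatever stands higher than the row in the cup falls back into the bin and exactly three balls stay in the cup. Tip those three into the bowl of the spring scale and stand the empty scoop upright on its board again. Spill no ball on the bench, handle the balls only with the scoop, not the fingers, and leave the jar and the slide box where they are.

Things in the scene. Friction and masses are not known exactly. Their poses are not given: they have to be found in the camera images.
- scoop_grip (a point): Grip point of the hand scoop (160 g), on the axis of its black 20 x 20 mm square handle, 75 mm up from the handle's foot, 30 mm below its end, 84 mm above the underside. Under the handle is a foot 24 mm wide. Scoop axes: x forward to the nose, y left, z up when it stands on its underside. The handle leans back 15 degrees from vertical (along -0.259, 0, 0.966).
- scoop_cup (a point): Middle of the scoop's steel cup, same axes; from the grip point 60 mm in x and -68 mm in z; 16 mm above the underside. The cup is a level V gutter (9 mm wide inside, 12 mm outside), 54 mm long, closed at the back, with side walls over its rear 35 mm (25 mm wide outside). Three balls in a row fill it; the middle one's centre lies here, the tops of the row 10 mm above this point.
- scoop_nose (a point): Tip of the scoop's tongue, bottom of the V, same axes, 49 mm ahead of and 5 mm below the cup's middle, 11 mm above the underside. The tongue is the V gutter going on from the cup's front end, 18 degrees upward, 27 mm long, 12 mm wide outside, 3 mm deeper than this point. A fourth ball can lie on it, 6 mm higher than the row. Nose-down 40 to 45 degrees the scoop empties.
- tray: Flat white board, 190 (x) x 130 (y) x 8 mm, fixed; origin under its centre, top 8 mm above the bench. The scoop stands on it on its underside, handle leaning to the board's -x.
- bin: Open sheet-metal ball bin, fixed, 238 (x) x 160 (y) mm; origin on the bench under the trough's line. On both sides of the trough shallow aprons drain back into it: on +y to the outer edge at y = 98 mm, 78 mm high; on -y to y = -62 mm, 76 mm high. End walls at x = -139 and 99 mm, 80 mm high, the near one 58 mm at the trough.
- trough (a point): Middle of the trough, level with its two ledges (28 mm above the bench); axes the bin's. The balls lie in one row on the ledges, over a slot 16 mm wide and 15 mm deep, their lowest points 4 mm below the ledges. The tongue goes in under them: nose-down 30 degrees, tip 9 mm below the ledges. Walls 30 mm apart, 13 mm above the ledges. From x = -135 to 95 mm, sloping down to +x: ledges 41 to 19 mm over the bench; six balls at the +x end.
- strike (a point): On the underside of the strike bar, 116 mm above the bench, axes the bin's. Steel bar 6 mm thick, along x at bin y = 75 mm, from its free end 32 mm to the -x of this point to its post 79 mm to the +x. To strike: scoop along the bin's +x, cup's middle some 4 mm to the -x of this point so the handle passes the free end, tops of the row 1 to 4 mm under the bar, moving +y.
- pan (a joint): Sinking of the scale's bowl in m: 0 empty, grows about 2.5 mm per ball (three balls 7.4 mm), stop at 16 mm.
- bowl (a point): Centre of the mouth of the round steel bowl on the spring scale, at rim height, 92 mm above the bench when empty. Mouth 106 mm across inside, 30 mm deep. Below it a white housing 120 x 120 x 32 mm.
- ball0: One of six alike steel grinding balls, 20 mm diameter, 33 g; origin at its centre.
- ball1: One of six alike steel grinding balls, 20 mm diameter, 33 g; origin at its centre.
- ball2: One of six alike steel grinding balls, 20 mm diameter, 33 g; origin at its centre.
- ball3: One of six alike steel grinding balls, 20 mm diameter, 33 g; origin at its centre.
- ball4: One of six alike steel grinding balls, 20 mm diameter, 33 g; origin at its centre.
- ball5: One of six alike steel grinding balls, 20 mm diameter, 33 g; origin at its centre.
- bottle: Amber glass jar, 56 mm diameter, 95 mm high, loose bystander; origin under its centre.
- slidebox: Flat grey slide box, 60 x 100 x 26 mm, loose bystander; origin under its centre.
Mind the look-alikes: they are no part of the job. What is shaped like the part that bears scoop_grip but red is not meant. Several things look just like the part that bears pan: the one meant starts farthest from the robot's base.

How it is judged (in metres and radians):
On the way, in this order (a step that is already met when the one before it is completed fails the run):
1. the scoop is lifted out of the trough with balls in its cup (height (world z) of scoop_cup above 0.075 m and (distance between scoop_cup and ball0 below 0.025 m or distance between scoop_cup and ball1 below 0.025 m or distance between scoop_cup and ball2 below 0.025 m or distance between scoop_cup and ball3 below 0.025 m or distance between scoop_cup and ball4 below 0.025 m or distance between scoop_cup and ball5 below 0.025 m)), for 0.1 s.
2. the level cup is under the strike bar, its row of balls close below it (z of scoop_cup in the frame of strike between -0.0165 and -0.009 m and x of scoop_cup in the frame of strike between -0.035 and 0.012 m and angle between scoop_cup's own z axis and vertical below 0.2 rad and y of scoop_cup in the frame of strike between -0.01 and 0.01 m).
3. the level cup has been drawn out on the outer side of the bar (z of scoop_cup in the frame of strike between -0.0165 and -0.009 m and x of scoop_cup in the frame of strike between -0.035 and 0.012 m and angle between scoop_cup's own z axis and vertical below 0.2 rad and y of scoop_cup in the frame of strike above 0.02 m).
4. three balls weigh on the scale (value of joint pan between 0.00616898 and 0.00863657 m), for 0.3 s.
At the end, for the whole second after the job is handed in: The bowl holds the weight of exactly three balls (pan between 2.5 and 3.5 balls' worth) at rest, every other ball is in the bin, and the empty scoop stands upright (within 7 degrees) on its underside on the white board, cup centre over the board (all of step 4 and velocity of joint pan between -0.01 and 0.01 m/s and (horizontal distance between ball0 and bowl below 0.055 m or (x of ball0 in the frame of bin between -0.137 and 0.097 m and y of ball0 in the frame of bin between -0.061 and 0.097 m and height (world z) of ball0 below 0.1 m)) and (horizontal distance between ball1 and bowl below 0.055 m or (x of ball1 in the frame of bin between -0.137 and 0.097 m and y of ball1 in the frame of bin between -0.061 and 0.097 m and height (world z) of ball1 below 0.1 m)) and (horizontal distance between ball2 and bowl below 0.055 m or (x of ball2 in the frame of bin between -0.137 and 0.097 m and y of ball2 in the frame of bin between -0.061 and 0.097 m and height (world z) of ball2 below 0.1 m)) and (horizontal distance between ball3 and bowl below 0.055 m or (x of ball3 in the frame of bin between -0.137 and 0.097 m and y of ball3 in the frame of bin between -0.061 and 0.097 m and height (world z) of ball3 below 0.1 m)) and (horizontal distance between ball4 and bowl below 0.055 m or (x of ball4 in the frame of bin between -0.137 and 0.097 m and y of ball4 in the frame of bin between -0.061 and 0.097 m and height (world z) of ball4 below 0.1 m)) and (horizontal distance between ball5 and bowl below 0.055 m or (x of ball5 in the frame of bin between -0.137 and 0.097 m and y of ball5 in the frame of bin between -0.061 and 0.097 m and height (world z) of ball5 below 0.1 m)) and angle between scoop_cup's own z axis and vertical below 0.12 rad and x of scoop_cup in the frame of tray between -0.095 and 0.095 m and y of scoop_cup in the frame of tray between -0.065 and 0.065 m and height (world z) of scoop_cup between 0.0205 and 0.0285 m); the robot touches nothing.
It fails at once if a ball lies on the bench or board (height (world z) of any of ball0, ball1, ball2, ball3, ball4, ball5 below 0.0195 m).
It fails at once if the fingers handle the balls (contact force between the fingers and ball0 above 1 N or contact force between the fingers and ball1 above 1 N or contact force between the fingers and ball2 above 1 N or contact force between the fingers and ball3 above 1 N or contact force between the fingers and ball4 above 1 N or contact force between the fingers and ball5 above 1 N).
It fails at once if the jar or the slide box is shifted more than 20 mm (distance of any of bottle, slidebox from where it was at the start of the episode above 0.02 m).
It also fails if it takes over 72 s, if anything falls off the work surface, if the arm or the gripper's body presses on something with over 40 N, if the wrist force passes 120 N, or if a joint passes its speed limit or range.

## Working session

There is one attempt and no reset: what is moved stays moved. The work goes in short steps, Python scripts to look and compute and a shell command to move; the robot and the scene stay as the last step left them, time stands still between calls to the robot, and variables do not carry over. Pictures are saved under pics/ and viewed, and the job is handed in when it is done.

```bash
ls; mkdir -p pics; python3 - <<'E'
from station import bot
import cv2
print(bot.state())
for n in ("scene","top","wrist"):
    im=bot.get_image(n); cv2.imwrite(f"pics/{n}0.png",im[:,:,::-1])
    c=bot.calibration(n); print(n,c)
E
```

```text
pics
{'clock': 0.0, 'qpos': array([-1.37447544e+00,  3.07572872e-01,  1.50768187e+00, -4.32744117e-05,
        1.32838538e+00, -7.35407316e-02]), 'qvel': array([-0.00092591,  0.00123217, -0.00068939,  0.00056351, -0.00093998,
       -0.00074116]), 'tau': array([ 3.17059048e-04, -4.57559288e+01, -2.51916808e+01, -3.45242570e-04,
        1.30867300e-02, -1.37086920e-05]), 'tool_pos': array([ 153.09587929, -553.51896394,  230.37790599]), 'ee_rot': array([ 7.95803615e-01, -6.05553927e-01, -7.80849743e-04, -6.62384536e-04]), 'wrist_force': array([-0.18056396,  0.04270347, -0.0326921 ]), 'moment': array([-0.00127806, -0.0092958 ,  0.02377222]), 'opening': 85.12572789093545}
scene {'camera_matrix': array([[410.03401541,   0.        , 249.49392964],
       [  0.        , 410.03401541, 181.78761109],
       [  0.        ,   0.        ,   1.        ]]), 'extrinsics': array([[-8.40457775e-01,  4.24486798e-01, -3.36811053e-01,
         8.82802211e+02],
       [ 5.41786588e-01,  6.46917726e-01, -5.36623470e-01,
         4.64095966e+02],
       [-9.90053787e-03, -6.33489079e-01, -7.73688287e-01,
 
[... 479 characters left out ...]
 [ 1.96990155e-02, -1.70869523e-01, -9.85096724e-01,
         1.00263938e+03],
       [ 0.00000000e+00,  0.00000000e+00,  0.00000000e+00,
         1.00000000e+00]])}
wrist {'camera_matrix': array([[265.15198676,   0.        , 255.35338406],
       [  0.        , 265.15198676, 191.17319525],
       [  0.        ,   0.        ,   1.        ]]), 'extrinsics': array([[ 2.66208592e-01, -9.21487734e-01, -2.82830941e-01,
         2.26197568e+02],
       [-9.63914409e-01, -2.54921117e-01, -7.67087755e-02,
        -5.33816085e+02],
       [-1.41338373e-03,  2.93045355e-01, -9.56097496e-01,
         3.72928981e+02],
       [ 0.00000000e+00,  0.00000000e+00,  0.00000000e+00,
         1.00000000e+00]])}
```

View pics/scene0.png

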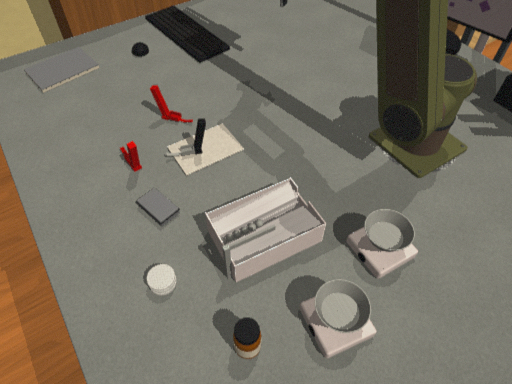

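View pics/top0.png

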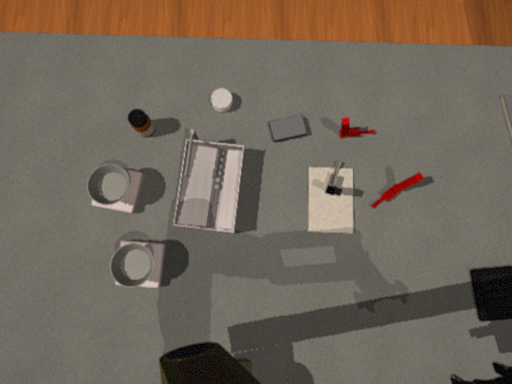

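View pics/wrist0.png

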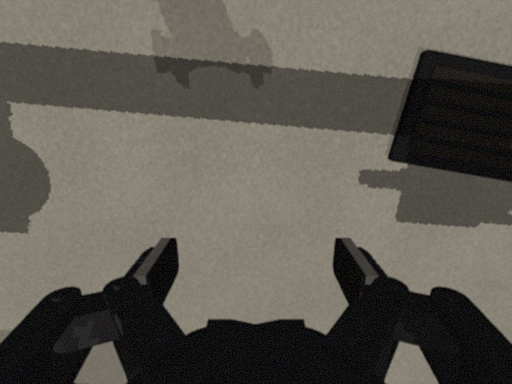

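```bash
python3 - <<'E'
from station import bot
for n in ("top","scene"):
    for t in ("scoop_grip","scoop_cup","scoop_nose","tray","bin","trough","strike","bowl","ball0","bottle","slidebox"):
        print(n,t,[(round(float(d["p"]),2),[round(float(x),1) for x in d["centre"]]) for d in bot.spot_point(t,n)][:7])
E
```

```text
top scoop_grip [(0.89, [415.6, 179.6]), (0.88, [336.7, 194.0]), (0.73, [344.2, 122.7]), (0.31, [340.3, 162.1])]
top scoop_cup [(0.98, [386.9, 194.3]), (0.83, [358.9, 130.2]), (0.7, [334.2, 174.7])]
top scoop_nose [(0.66, [339.1, 160.4]), (0.64, [372.4, 129.5]), (0.6, [375.2, 206.5])]
top tray [(0.58, [326.7, 198.9]), (0.23, [339.3, 159.8])]
top bin [(0.83, [220.5, 183.5])]
top trough [(0.72, [288.6, 129.9])]
top strike [(0.6, [192.0, 167.3]), (0.33, [222.4, 159.4]), (0.31, [105.3, 185.3])]
top bowl [(0.97, [129.2, 265.9]), (0.74, [107.3, 186.2])]
top ball0 [(0.57, [216.6, 184.7]), (0.51, [225.2, 151.5]), (0.44, [223.8, 159.4]), (0.39, [221.3, 186.0]), (0.36, [219.8, 173.1])]
top bottle [(0.69, [146.5, 129.5]), (0.68, [221.4, 165.6]), (0.22, [285.7, 128.7])]
top slidebox [(0.96, [286.5, 128.2])]
scene scoop_grip [(0.76, [131.7, 146.1]), (0.71, [159.0, 94.7]), (0.68, [201.0, 129.5]), (0.63, [251.8, 226.8])]
scene scoop_cup [(0.92, [127.7, 153.5]), (0.92, [175.5, 116.6]), (0.68, [184.9, 150.4]), (0.38, [346.9, 300.0])]
scene scoop_nose [(0.91, [192.3, 118.7]), (0.69, [121.5, 147.4]), (0.55, [166.0, 152.0])]
scene tray [(0.59, [203.8, 149.4])]
scene bin [(0.93, [252.3, 231.8])]
scene trough [(0.89, [251.3, 225.4])]
scene strike [(0.86, [263.5, 231.9]), (0.66, [258.2, 224.2])]
scene bowl [(0.98, [389.8, 230.9]), (0.74, [342.9, 302.4]), (0.56, [243.2, 231.2]), (0.52, [165.8, 154.0])]
scene ball0 [(0.49, [260.4, 222.4]), (0.47, [222.1, 245.3]), (0.45, [242.4, 229.0]), (0.45, [344.2, 303.7]), (0.41, [234.9, 235.2]), (0.39, [249.3, 227.1]), (0.37, [231.3, 239.5])]
scene bottle [(0.62, [248.1, 346.3])]
scene slidebox [(0.8, [157.8, 211.1]), (0.72, [252.8, 225.7])]
```

```bash
cat > h.py <<'E'
import numpy as np, cv2
from station import bot
C={n:bot.calibration(n) for n in ("scene","top")}
def cal(n): return C[n] if n in C else bot.calibration(n)
def ray(n,p,c=None):
    c=c or cal(n); K=c["camera_matrix"];E=c["extrinsics"]
    d=E[:3,:3]@np.linalg.solve(K,[p[0],p[1],1.]); return E[:3,3],d
def atz(n,p,z,c=None):
    o,d=ray(n,p,c); return o+d*(z-o[2])/d[2]
def tri(*obs):
    A=np.zeros((3,3));b=np.zeros(3)
    rs=[ray(*x) for x in obs]
    for o,d in rs:
        d=d/np.linalg.norm(d);P=np.eye(3)-np.outer(d,d);A+=P;b+=P@o
    X=np.linalg.solve(A,b)
    return X,[round(float(np.linalg.norm(np.cross(X-o,d/np.linalg.norm(d)))),1) for o,d in rs]
def proj(n,X,c=None):
    c=c or cal(n);E=c["extrinsics"];v=E[:3,:3].T@(np.asarray(X,float)-E[:3,3]);u=c["camera_matrix"]@v
    return u[:2]/u[2]
def crop(src,dst,x0,y0,x1,y1,f):
    im=cv2.imread(src)[y0:y1,x0:x1]; cv2.imwrite(dst,cv2.resize(im,None,fx=f,fy=f,interpolation=cv2.INTER_CUBIC))
E
python3 - <<'E'
from h import *
crop("pics/top0.png","pics/top0bin.png",165,120,255,245,5)
crop("pics/top0.png","pics/top0sc.png",300,105,430,245,4)
crop("pics/scene0.png","pics/sc0bin.png",195,170,335,290,5)
crop("pics/scene0.png","pics/sc0sc.png",110,75,255,180,5)
np.set_printoptions(precision=1,suppress=True)
print("bowlA",tri(("top",(107.3,186.2)),("scene",(342.9,302.4))))
print("bowlB",tri(("top",(129.2,265.9)),("scene",(389.8,230.9))))
print("grip",tri(("top",(336.7,194)),("scene",(201,129.5))))
print("cup",tri(("top",(334.2,174.7)),("scene",(184.9,150.4))))
print("nose",tri(("top",(339.1,160.4)),("scene",(166,152))))
print("tray",tri(("top",(326.7,198.9)),("scene",(203.8,149.4))))
print("slidebox",tri(("top",(286.5,128.2)),("scene",(157.8,211.1))))
print("jar",tri(("top",(146.5,129.5)),("scene",(248,346))))
E
```

```text
bowlA (array([551.3, 283.4,  91.9]), [2.4, 2.4])
bowlB (array([347.7, 211.5,  86.3]), [2.8, 2.8])
grip (array([ 545. , -324.6,   78.7]), [1.2, 1.2])
cup (array([ 606. , -329.2,   26.6]), [3.3, 3.3])
nose (array([ 651.8, -346.9,   29. ]), [1.4, 1.4])
tray (array([ 544.9, -316.8,    3.7]), [4.5, 4.5])
slidebox (array([ 755.3, -196.9,   -3.7]), [0.7, 0.7])
jar (array([741.8, 223.5,  -5.9]), [0.0, 0.0])
```

View pics/top0bin.png

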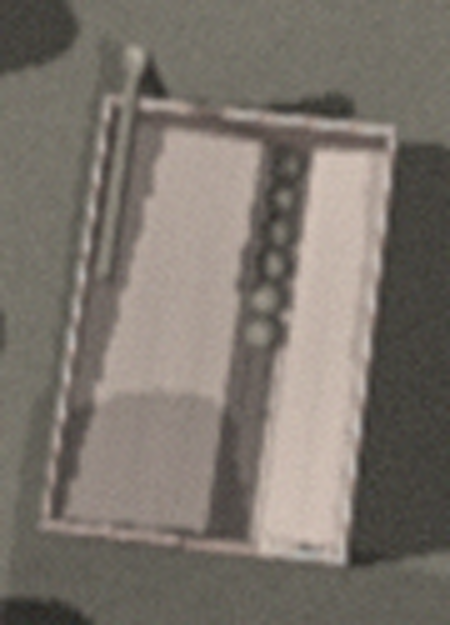

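View pics/top0sc.png

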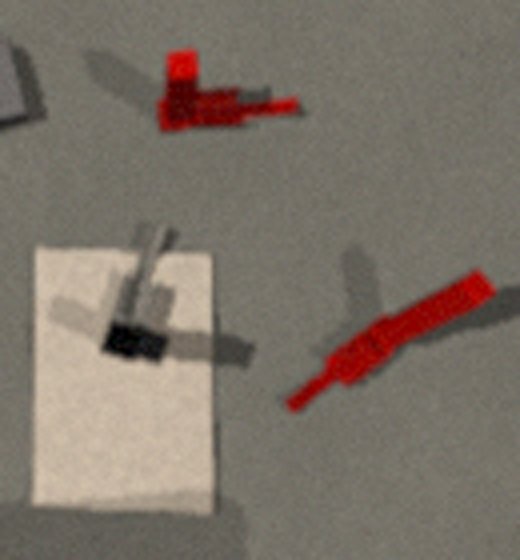

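View pics/sc0bin.png

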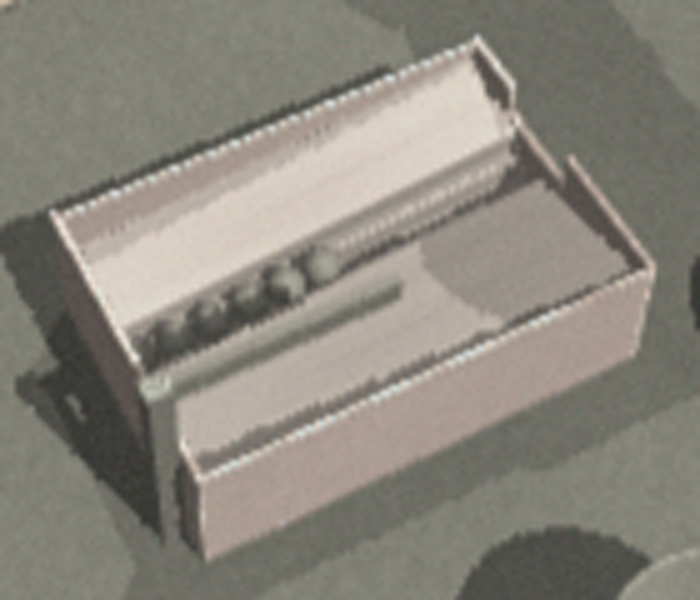

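View pics/sc0sc.png

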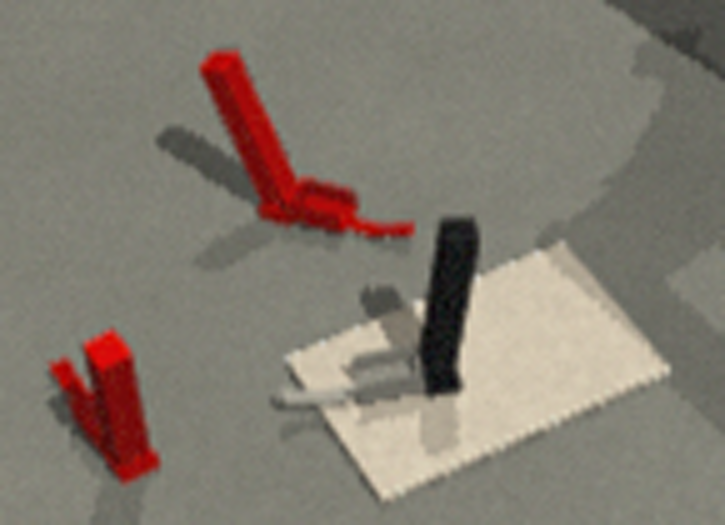

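```bash
cat > fit.py <<'E'
from h import *
from scipy.optimize import least_squares
np.set_printoptions(precision=2,suppress=True)
def fit(model,obs,x0):
    # obs: (cam,pix,modelpt)
    def W(p,m): c,s=np.cos(p[2]),np.sin(p[2]); return np.array([p[0]+c*m[0]-s*m[1],p[1]+s*m[0]+c*m[1],m[2]])
    f=lambda p: np.concatenate([proj(c,W(p,m))-q for c,q,m in obs])
    r=least_squares(f,x0,loss="soft_l1"); return r.x,f(r.x).reshape(-1,2)
def B(c,x,y,o,f): return (c[0]+x/f,c[1]+y/f)
t=lambda x,y:(165+x/5-.4,120+y/5-.4); s=lambda x,y:(195+x/5-.4,170+y/5-.4)
obs=[("top",t(105,98),(99,98,80)),("top",t(394,128),(99,-62,80)),("top",t(346,562),(-139,-62,80)),("top",t(45,527),(-139,98,80)),
("scene",s(205,475),(99,98,80)),("scene",s(55,212),(99,-62,80)),("scene",s(478,40),(-139,-62,80)),("scene",s(650,268),(-139,98,80))]
p,r=fit(None,obs,[560,20,0]);print("bin",p,np.degrees(p[2]));print(r)
tt=lambda x,y:(300+x/4-.4,105+y/4-.4); ss=lambda x,y:(110+x/5-.4,75+y/5-.4)
o2=[("top",tt(35,247),(95,65,8)),("top",tt(212,253),(95,-65,8)),("top",tt(212,514),(-95,-65,8)),("top",tt(33,502),(-95,65,8)),
("scene",ss(385,500),(95,65,8)),("scene",ss(287,357),(95,-65,8)),("scene",ss(565,242),(-95,-65,8)),("scene",ss(670,370),(-95,65,8))]
q,r=fit(None,o2,[540,-316,0]);print("tray",q,np.degrees(q[2]));print(r)
c,sn=np.cos(p[2]),np.sin(p[2])
def inbin(X): d=X[:2]-p[:2]; return c*d[0]+sn*d[1],-sn*d[0]+c*d[1]
print("bar free end",inbin(tri(("top",t(103,275)),("scene",s(400,290)))[0]),tri(("top",t(103,275)),("scene",s(400,290))))
print("free top only z122",inbin(atz("top",t(103,279),122)), "scene",inbin(atz("scene",s(403,290),119)))
print("post top",inbin(atz("top",t(135,52),122)),inbin(atz("scene",s(158,385),122)))
for x,y in [(290,163),(284,198),(279,232),(275,264),(265,298),(261,332)]: print("ball",inbin(atz("top",t(x,y),36)))
# scoop
o3=[("top",(336.7,194),(0,0,92)),("scene",(201,129.5),(0,0,92)),("top",(334.2,174.7),(60,0,24)),("scene",(184.9,150.4),(60,0,24)),("top",(339.1,160.4),(109,0,19)),("scene",(166,152),(109,0,19)),
("top",tt(175,231),(109,0,21)),("scene",ss(275,398),(109,0,21))]
q,r=fit(None,o3,[540,-316,0]);print("scoop",q,np.degrees(q[2]));print(r)
E
python3 fit.py
```

```text
bin [581.03   0.17  -0.09] -5.01047613098942
[[-0.04 -0.43]
 [ 0.22 -0.15]
 [-0.21 -0.05]
 [-0.66  0.4 ]
 [-0.8   0.92]
 [-0.82 -0.11]
 [ 0.25 -1.96]
 [ 1.83 -1.23]]
tray [ 541.19 -322.78   -0.02] -1.3257415894503513
[[-0.17 -0.53]
 [-0.32 -0.03]
 [ 0.15 -0.26]
 [-0.64  0.78]
 [-0.75 -0.38]
 [-0.35 -0.13]
 [ 0.08 -0.38]
 [ 0.58 -0.43]]
bar free end (np.float64(-9.415926463501762), np.float64(77.03346577539459)) (array([578.38,  77.74, 122.18]), [0.8, 0.8])
free top only z122 (np.float64(-10.826471777485303), np.float64(76.31689476746384)) scene (np.float64(-12.328601856437155), np.float64(76.408888620928))
post top (np.float64(111.79662051307993), np.float64(76.5758852815784)) (np.float64(103.76464634161432), np.float64(70.36494708215615))
ball (np.float64(84.57957215848324), np.float64(-2.8656259574812806))
ball (np.float64(63.74606589587216), np.float64(-1.961355408964402))
ball (np.float64(43.70248257904266), np.float64(-1.5556107413490552))
ball (np.float64(25.008394561356226), np.float64(-1.5724221630072823))
ball (np.float64(4.923603056050326), np.float64(1.6253391848213001))
ball (np.float64(-14.653410274425541), np.float64(1.4573905562024658))
scoop [ 548.96 -316.37   -0.32] -18.308939931216518
[[-1.56 -2.66]
 [ 0.11 -1.12]
 [ 1.11  1.14]
 [-1.9  -0.97]
 [ 0.69  0.3 ]
 [ 0.33  1.83]
 [-3.37 -1.82]
 [ 1.61 -0.85]]
```

```bash
python3 -m jog '[[0,[0.05,0.035,0.01],[0,0,-0.098]],[0,[0.05,0.035,0.01],[0,0,-0.098]],[0,[0.05,0.035,0.01],[0,0,-0.098]],[0,[0.05,0.035,0.01],[0,0,-0.098]],[0,[0.05,0.035,0.01],[0,0,-0.098]]]' 100; python3 -m jog '[[0,[0.04,0.03,0],[0,0,-0.098]],[0,[0.03,0.02,0],[0,0,0]],[0,[0.02,0.02,0],[0,0,0]],[0,[0,0,0],[0,0,0]]]'
python3 - <<'E'
from h import *
s=bot.state();print(s["tool_pos"],s["ee_rot"])
im=bot.get_image("wrist");cv2.imwrite("pics/w1.png",im[:,:,::-1])
for n in ("scoop_grip","scoop_cup","scoop_nose"): print(n,bot.spot_point(n,"wrist")[:3])
E
```

```text
clock: 1.88
tool_pos: [404.7, -378.0, 281.8]
ee_rot: [-0.624, 0.782, -0.0, -0.0]
wrist_force: [0.7, -0.3, 0.4]
opening: 85.5
clock: 2.38
tool_pos: [494.5, -307.8, 281.1]
ee_rot: [-0.587, 0.809, 0.0, 0.0]
wrist_force: [-1.2, -0.5, -0.7]
opening: 85.6
[ 494.51047331 -307.76563252  281.13567452] [-5.87435943e-01  8.09270641e-01  1.21977870e-04  1.65549877e-04]
scoop_grip [{'centre': [250.5, 127.2], 'p': 0.9}, {'centre': [413.8, 33.7], 'p': 0.63}, {'centre': [254.3, 128.8], 'p': 0.43}]
scoop_cup [{'centre': [249.8, 83.7], 'p': 0.75}]
scoop_nose [{'centre': [249.8, 39.7], 'p': 0.97}, {'centre': [331.6, 117.6], 'p': 0.9}]
```

View pics/w1.png

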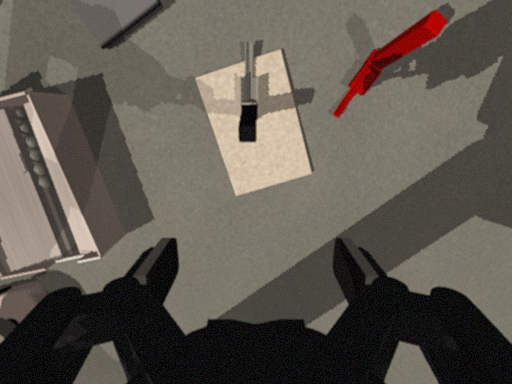

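```bash
cat >> fit.py <<'E'
print("-----wrist")
C["wrist"]=bot.calibration("wrist")
w=[("wrist",(250.5,127.2),(0,0,92)),("wrist",(249.8,83.7),(60,0,24)),("wrist",(249.8,39.7),(109,0,19)),("wrist",(249,140),(-7.8-3,0,121-2))]
q1,r=fit(None,w,[548,-316,-.3]);print("scoop w",q1,np.degrees(q1[2]));print(r)
q2,r=fit(None,w+o3,[548,-316,-.3]);print("scoop all",q2,np.degrees(q2[2]));print(r)
s=bot.state()["tool_pos"];print(s)
E
python3 fit.py | sed -n '/wrist/,$p'
python3 - <<'E'
from h import *
crop("pics/w1.png","pics/w1c.png",180,20,330,210,4)
E
```

```text
-----wrist
scoop w [ 546.51 -320.27   -0.31] -17.885135100205392
[[-0.74  0.73]
 [ 0.3  -2.98]
 [-0.1   2.6 ]
 [ 0.44 -0.74]]
scoop all [ 546.82 -320.09   -0.31] -17.78264960940452
[[-0.96  0.52]
 [ 0.03 -3.17]
 [-0.45  2.4 ]
 [ 0.22 -0.96]
 [-0.15 -1.83]
 [ 0.15 -2.18]
 [ 2.24  1.84]
 [-1.8  -1.91]
 [ 1.66  0.93]
 [ 0.48  0.99]
 [-2.41 -1.19]
 [ 1.77 -1.69]]
[ 492.48 -309.87  281.3 ]
```

View pics/w1c.png

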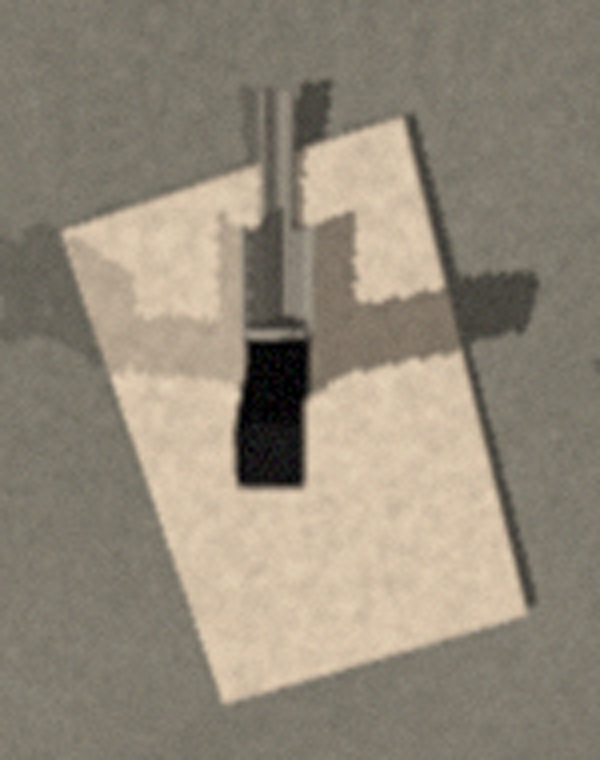

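```bash
python3 -m jog '[[0,[0.013,-0.002,-0.0435],[-0.04,-0.125,0]],[0,[0.013,-0.002,-0.0435],[-0.041,-0.124,0]],[0,[0.0126,-0.002,-0.0434],[0,0,0]],[0,[0,0,0],[0,0,0]]]'
python3 - <<'E'
from h import *
from scipy.spatial.transform import Rotation as R
s=bot.state();print(s["tool_pos"],R.from_quat(s["ee_rot"]).as_matrix())
im=bot.get_image("wrist");cv2.imwrite("pics/w2.png",im[:,:,::-1])
C["wrist"]=bot.calibration("wrist")
for n in ("scoop_grip","scoop_cup","scoop_nose"): print(n,bot.spot_point(n,"wrist")[:3])
th=np.radians(-17.8);x=np.array([np.cos(th),np.sin(th),0])
g=np.array([546.8,-320.1,92])
print(proj("wrist",g),proj("wrist",g+60*x-[0,0,68]),proj("wrist",g+109*x-[0,0,73]))
E
```

```text
clock: 3.08
tool_pos: [528.8, -314.4, 147.5]
ee_rot: [-0.581, 0.804, -0.102, 0.076]
wrist_force: [1.0, -0.3, 0.3]
opening: 85.5
[ 528.83700744 -314.44755035  147.4868083 ] [[-0.31403857 -0.91859356  0.23992842]
 [-0.94940471  0.30470518 -0.07606219]
 [-0.00323719 -0.25167563 -0.96780623]]
scoop_grip [{'centre': [485.7, 74.9], 'p': 0.59}, {'centre': [251.6, 198.2], 'p': 0.58}]
scoop_cup [{'centre': [251.3, 137.7], 'p': 0.85}, {'centre': [394.3, 145.2], 'p': 0.55}]
scoop_nose [{'centre': [363.1, 183.9], 'p': 0.73}, {'centre': [252.0, 89.7], 'p': 0.63}]
[255.00218089 205.51643154] [254.63669032 143.14089085] [254.24577524  97.79728902]
```

View pics/w2.png

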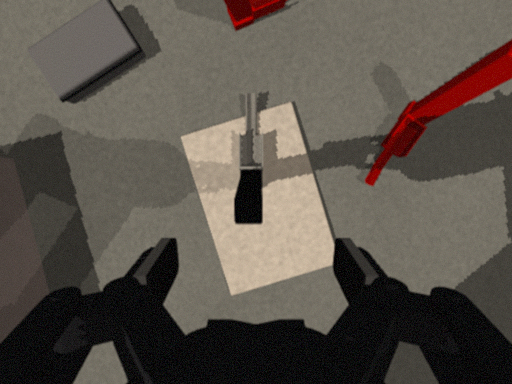

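```bash
python3 -m jog '[[0,[0.001,0.0025,0],[0,0,0]],[0,[0,0,0],[0,0,0]]]'
python3 - <<'E'
from h import *
for i in range(4):
    s=bot.state();print(s["clock"],s["tool_pos"]); bot.get_image("wrist")
im=bot.get_image("wrist");cv2.imwrite("pics/w3.png",im[:,:,::-1])
C["wrist"]=bot.calibration("wrist");print(C["wrist"]["extrinsics"])
crop("pics/w3.png","pics/w3c.png",150,80,350,300,3)
E
```

```text
clock: 3.52
tool_pos: [533.4, -312.9, 152.3]
ee_rot: [-0.581, 0.803, -0.106, 0.077]
wrist_force: [-0.6, -0.5, -0.3]
opening: 85.6
3.525 [ 533.43735443 -312.9036942   152.27810206]
3.575 [ 533.26460573 -312.79338909  151.94564334]
3.625 [ 533.11406047 -312.7014534   151.62761344]
3.675 [ 533.02028823 -312.70169254  151.39028065]
[[-3.12803032e-01 -9.49229879e-01 -3.34200593e-02  5.67325939e+02]
 [-9.49818016e-01  3.12608587e-01  1.10276218e-02 -3.23452122e+02]
 [-2.03505872e-05  3.51924479e-02 -9.99380554e-01  3.07820819e+02]
 [ 0.00000000e+00  0.00000000e+00  0.00000000e+00  1.00000000e+00]]
```

View pics/w3c.png

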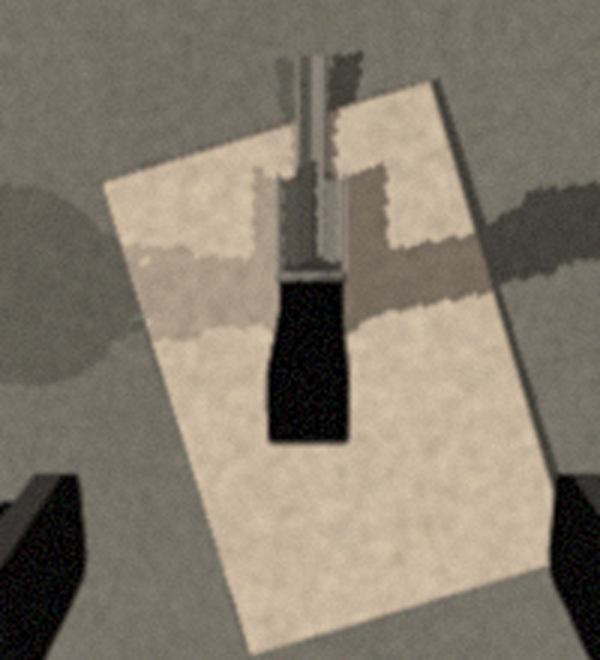

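```bash
python3 - <<'E'
from h import *
C["wrist"]=bot.calibration("wrist")
th=np.radians(-17.8);x=np.array([np.cos(th),np.sin(th),0]);y=np.array([-x[1],x[0],0]);z=np.array([0,0,1.])
for nm,p,l,h in [("nose",(254,98.3),112,20),("rear top edge",(253,227),-17.4,118.4),("cup front wall end?",(253,138),70,30)]:
    X=atz("wrist",p,h); g=X-l*x; print(nm,X,"grip est",g)
print(bot.state()["tool_pos"])
E
```

```text
nose [ 652.86009797 -350.08606307   20.        ] grip est [ 546.22160598 -315.84818892   20.        ]
rear top edge [ 537.06398233 -311.70229692  118.4       ] grip est [ 553.63103377 -317.02139523  118.4       ]
cup front wall end? [ 611.41382797 -335.38611042   30.        ] grip est [ 544.76477048 -313.98743908   30.        ]
[ 532.88753386 -312.62982524  151.08379052]
```

```bash
python3 -m jog '[[0,[0.0073,-0.001,-0.026],[0,0,0]],[0,[0.007,-0.002,-0.026],[0,0,0]],[0,[0.0066,-0.0023,-0.0253],[0,0,0]],[0,[0,0,0],[0,0,0]],[0,[0,0,0],[0,0,0]]]'
python3 - <<'E'
from h import *
print(bot.state()["tool_pos"])
im=bot.get_image("wrist");cv2.imwrite("pics/w4.png",im[:,:,::-1])
im=bot.get_image("scene");cv2.imwrite("pics/s4.png",im[:,:,::-1])
crop("pics/s4.png","pics/s4c.png",110,55,255,180,5)
E
```

```text
clock: 4.4
tool_pos: [553.9, -318.2, 74.1]
ee_rot: [-0.581, 0.803, -0.106, 0.077]
wrist_force: [-0.1, -1.3, 0.4]
opening: 85.4
[ 553.92410525 -318.15307965   74.10244792]
```

View pics/w4.png

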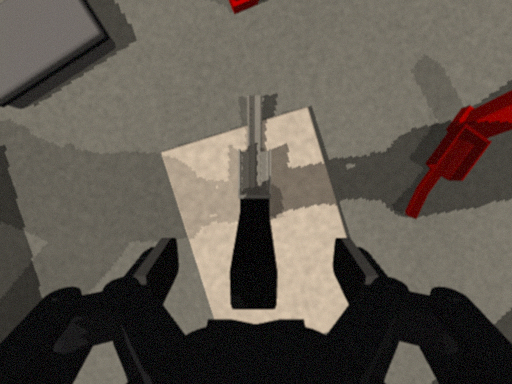

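View pics/s4c.png

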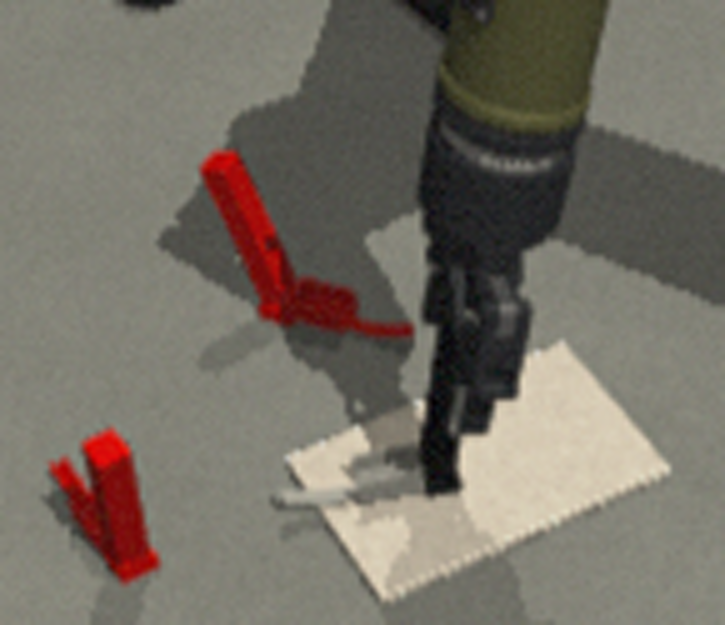

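```bash
python3 - <<'E'
from h import *
from scipy.spatial.transform import Rotation as Ro
C["wrist"]=bot.calibration("wrist")
th=np.radians(-17.8);x=np.array([np.cos(th),np.sin(th),0])
s=bot.state();R=Ro.from_quat(s["ee_rot"]).as_matrix();T=s["tool_pos"]
for nm,p,l,h in [("nose",(254.5,96),112,20),("rear top",(254,307),-17.4,118.4)]:
    X=atz("wrist",p,h); g=X-l*x; g[2]=92; print(nm,g,"in tool",R.T@(g-T))
E
```

```text
nose [ 546.66260949 -315.64759784   92.        ] in tool [ -0.3085019    3.36472603 -18.59721756]
rear top [ 553.81367711 -316.99182185   92.        ] in tool [ -1.26815938  -3.59840305 -16.71610164]
```

```bash
python3 -m jog '[[1,[0,0,0],[0,0,0]],[1,[0,0,0],[0,0,0]],[1,[0,0,0],[0,0,0]],[1,[0,0,0],[0,0,0]],[1,[0,0,0],[0,0,0]]]' 100; python3 -m jog '[[1,[0,0,0],[0,0,0]],[1,[0,0,0],[0,0,0]]]'
python3 - <<'E'
from h import *
print(bot.state()["wrist_force"])
im=bot.get_image("wrist");cv2.imwrite("pics/w5.png",im[:,:,::-1])
crop("pics/w5.png","pics/w5c.png",150,80,360,330,3)
E
```

```text
clock: 5.12
tool_pos: [553.8, -317.9, 74.0]
ee_rot: [-0.581, 0.803, -0.106, 0.077]
wrist_force: [-1.2, 2.2, 3.9]
opening: 19.1
clock: 5.38
tool_pos: [553.8, -317.9, 73.9]
ee_rot: [-0.581, 0.803, -0.106, 0.077]
wrist_force: [-1.9, 1.4, 5.5]
opening: 18.5
[-1.87723782  1.42991324  5.45927307]
```

View pics/w5c.png

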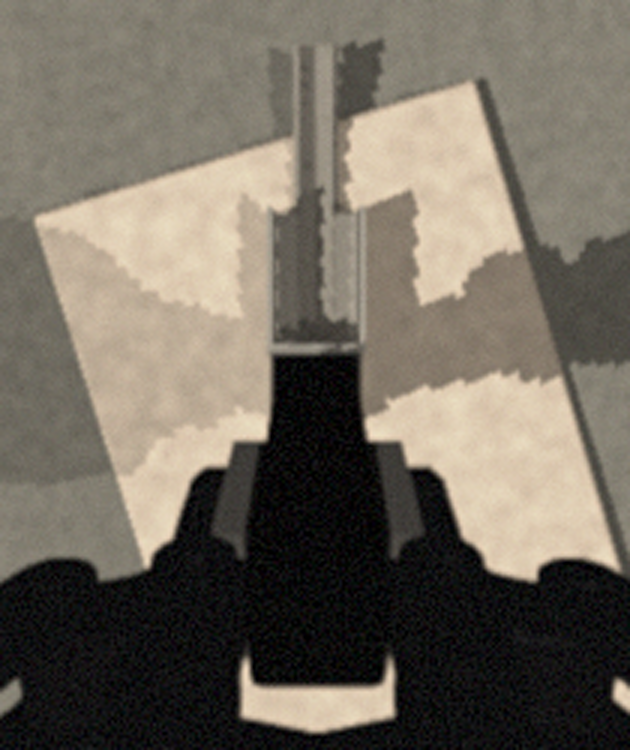

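```bash
python3 -m jog '[[1,[0,0,0.01],[0,0,0]],[1,[0,0,0.03],[0,0,0]],[1,[0,0,0.045],[0,0,0]],[1,[0,0,0.042],[0,0,0]],[1,[0,0,0],[0,0,0]]]'; python3 -m jog '[[1,[0,0,0],[0,0,0]],[1,[0,0,0],[0,0,0]]]' 
python3 - <<'E'
from h import *
print(bot.state()["wrist_force"],bot.state()["tool_pos"])
for n in ("wrist","scene","top"):
    im=bot.get_image(n);cv2.imwrite(f"pics/{n[0]}6.png",im[:,:,::-1])
    for t in ("scoop_grip","scoop_cup","scoop_nose"): print(n,t,[(round(float(d["p"]),2),d["centre"]) for d in bot.spot_point(t,n)[:3]])
crop("pics/w6.png","pics/w6c.png",150,80,360,330,3)
crop("pics/s6.png","pics/s6c.png",110,15,255,180,4)
E
```

```text
clock: 6.05
tool_pos: [556.1, -319.9, 205.4]
ee_rot: [-0.581, 0.803, -0.11, 0.078]
wrist_force: [-0.2, 0.6, -1.5]
opening: 18.5
clock: 6.3
tool_pos: [552.3, -317.1, 198.2]
ee_rot: [-0.581, 0.804, -0.103, 0.076]
wrist_force: [0.5, -0.1, -1.5]
opening: 18.6
[ 0.45594104 -0.0802625  -1.53442506] [ 552.32131523 -317.05736392  198.22705974]
wrist scoop_grip [(0.86, [257.2, 254.3]), (0.66, [227.6, 27.0]), (0.58, [446.3, 117.4])]
wrist scoop_cup [(0.77, [273.1, 39.5]), (0.69, [379.4, 170.8]), (0.66, [255.1, 155.9])]
wrist scoop_nose [(0.93, [350.0, 203.5]), (0.78, [256.2, 93.1]), (0.59, [313.6, 27.1])]
scene scoop_grip [(0.73, [193.1, 92.0]), (0.73, [158.0, 94.9]), (0.72, [131.7, 148.4])]
scene scoop_cup [(0.75, [175.2, 116.4]), (0.7, [128.3, 152.5]), (0.65, [178.0, 115.3])]
scene scoop_nose [(0.91, [157.3, 118.4]), (0.86, [121.3, 148.8])]
top scoop_grip [(0.7, [345.4, 123.5]), (0.65, [351.2, 184.3])]
top scoop_cup [(0.75, [359.1, 129.1]), (0.56, [348.1, 163.3])]
top scoop_nose [(0.71, [372.5, 127.3]), (0.69, [352.9, 149.2])]
```

View pics/w6c.png

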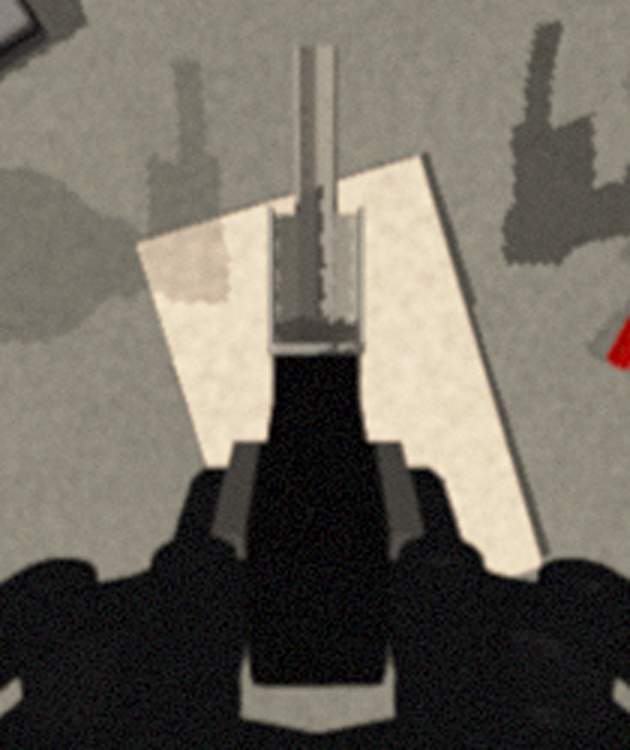

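View pics/s6c.png

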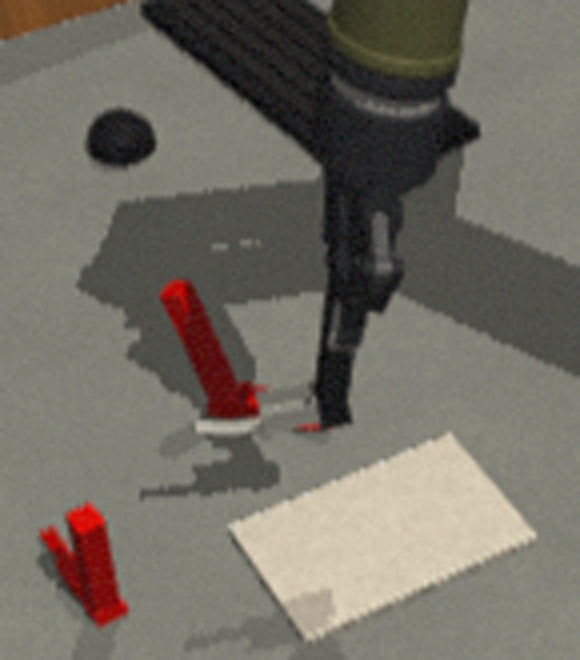

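```bash
python3 -m jog '[[1,[-0.004,0.014,0],[0,0,0.05]],[1,[-0.01,0.034,0],[0,0,0.0577]],[1,[-0.014,0.0475,0],[0,0,0.0577]],[1,[-0.015,0.051,0],[0,0,0.0577]],[1,[-0.015,0.051,0],[0.0114,0.1304,0]]]'; python3 -m jog '[[1,[-0.015,0.0505,0],[0.0114,0.1304,0]],[1,[-0.0125,0.0425,0],[0.0114,0.1304,0]],[1,[-0.008,0.0265,0],[0.0115,0.1303,0]],[1,[-0.0037,0.012,0],[0,0,0]],[1,[0,0,0],[0,0,0]]]' ;python3 -m jog '[[1,[0,0,0],[0,0,0]],[1,[0,0,0],[0,0,0]]]' 
python3 - <<'E'
from h import *
from scipy.spatial.transform import Rotation as Ro
np.set_printoptions(precision=3,suppress=True)
s=bot.state();print(s["tool_pos"],Ro.from_quat(s["ee_rot"]).as_matrix(),s["qpos"])
for n in ("wrist","scene","top"):
    im=bot.get_image(n);cv2.imwrite(f"pics/{n[0]}7.png",im[:,:,::-1])
s=bot.state();print(s["tool_pos"])
crop("pics/s7.png","pics/s7c.png",170,120,340,290,4)
E
```

```text
clock: 7.52
tool_pos: [491.2, -118.7, 199.8]
ee_rot: [-0.671, 0.739, -0.046, 0.042]
wrist_force: [-0.3, 0.9, -2.1]
opening: 18.8
clock: 8.15
tool_pos: [456.1, 11.2, 200.5]
ee_rot: [-0.668, 0.733, 0.095, -0.089]
wrist_force: [0.5, -0.8, -0.9]
opening: 18.6
clock: 8.4
tool_pos: [456.2, 10.1, 201.1]
ee_rot: [-0.667, 0.734, 0.095, -0.088]
wrist_force: [-0.7, -0.6, -1.5]
opening: 18.8
[456.218  10.058 201.079] [[-0.096 -0.962 -0.256]
 [-0.995  0.093  0.022]
 [ 0.003  0.257 -0.966]] [-0.073  0.311  1.617  0.003  1.474  1.593]
[456.439  10.352 200.92 ]
```

View pics/w7.png

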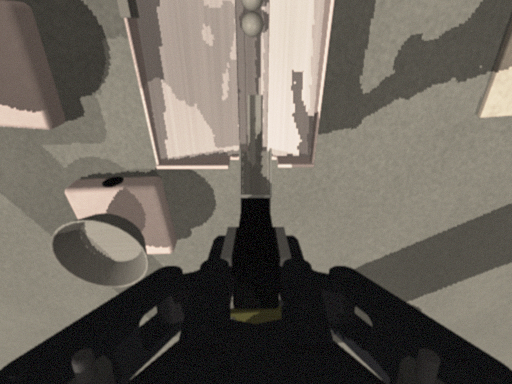

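View pics/s7c.png

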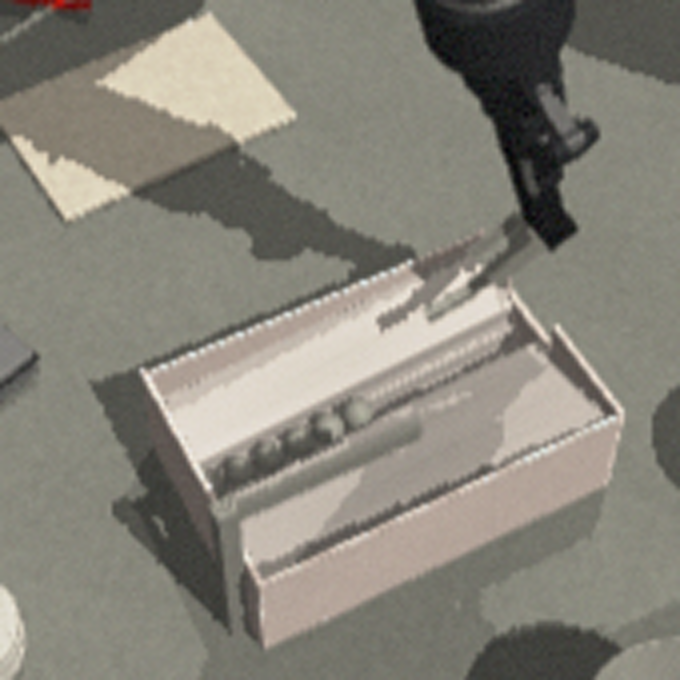

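```bash
python3 - <<'E'
from h import *
crop("pics/w7.png","pics/w7c.png",200,0,310,110,6)
print(proj("wrist",[0,0,0])if 0 else "")
E
```

```text
(no output)
```

View pics/w7c.png

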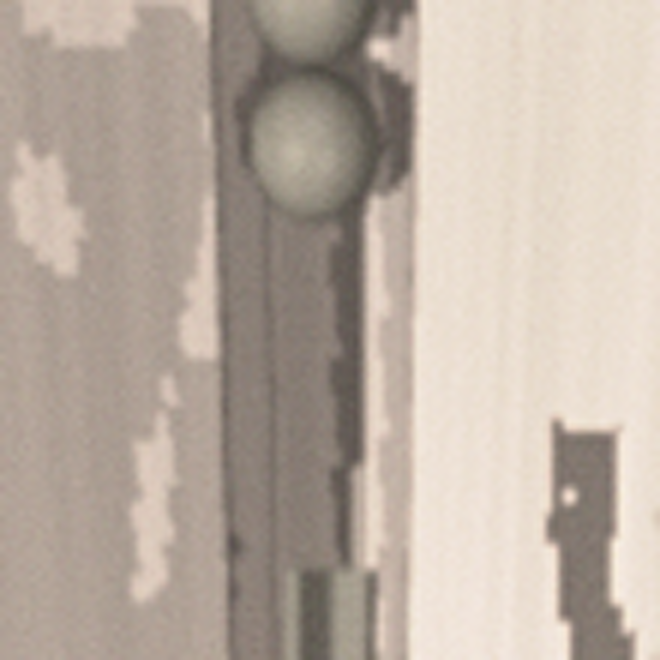

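```bash
cat > tr.py <<'E'
from h import *
np.set_printoptions(precision=2,suppress=True)
s=bot.state();T=s["tool_pos"];C["wrist"]=bot.calibration("wrist");print("T",T)
b=np.array([581.03,.17]);th=np.radians(-5.01);f=np.array([np.cos(th),np.sin(th)]);l=np.array([-f[1],f[0]])
def inb(X): d=np.asarray(X)[:2]-b; return np.array([d@f,d@l,X[2] if len(X)>2 else 0])
print("TCP in bin",inb(T))
def slot(p,h0=0):
    z=28.
    for _ in range(8): X=atz("wrist",p,z); z=28.1-.0957*inb(X)[0]+h0
    return inb(X)
E
python3 - <<'E'
from tr import *
k=lambda x,y:(200+x/6-.42,y/6-.42)
for r,a,c in ((230,268,365),(460,272,360)): print("slot L/R",slot(k(a,r)),slot(k(c,r)))
for r,a,c in ((100,215,415),(400,224,411),(600,231,409)): print("wall",slot(k(a,r),13),slot(k(c,r),13))
print("ball",slot(k(313,145),6))
print("nose z~101",inb(atz("wrist",k(331,570),101)))
E
```

```text
T [456.44  10.35 200.92]
TCP in bin [-125.     -0.74  200.92]
slot L/R [-24.8    8.63  30.47] [-24.93  -6.62  30.49]
slot L/R [-57.88   8.87  33.64] [-58.01  -5.78  33.65]
wall [-7.97 15.46 41.86] [ -8.21 -13.65  41.89]
wall [-47.3   15.72  45.63] [-47.55 -13.57  45.65]
wall [-77.02  15.76  48.47] [-77.29 -13.62  48.5 ]
ball [-13.59   1.34  35.4 ]
nose z~101 [-61.3   -0.81 101.  ]
```

```bash
python3 -m jog '[[1,[0.0105,-0.0003,-0.005],[0,0,0]],[1,[0.0105,-0.0004,-0.015],[0,0,0]],[1,[0,0,-0.015],[0,0,0]],[1,[0,0,-0.005],[0,0,0]],[1,[0,0,0],[0,0,0]]]'; python3 -m jog '[[1,[0,0,0],[0,0,0]],[1,[0,0,0],[0,0,0]],[1,[0,0,0],[0,0,0]]]' 
python3 - <<'E'
from tr import *
im=bot.get_image("wrist");cv2.imwrite("pics/w8.png",im[:,:,::-1])
print(bot.state()["tool_pos"])
crop("pics/w8.png","pics/w8c.png",200,0,310,110,6)
E
```

```text
clock: 9.18
tool_pos: [476.7, 10.4, 159.8]
ee_rot: [-0.667, 0.733, 0.096, -0.09]
wrist_force: [0.1, -0.3, -1.3]
opening: 19.0
clock: 9.55
tool_pos: [477.7, 10.3, 161.0]
ee_rot: [-0.667, 0.734, 0.095, -0.089]
wrist_force: [-0.1, -0.0, -1.3]
opening: 19.1
T [477.73  10.3  161.  ]
TCP in bin [-103.79    1.07  161.  ]
[477.66  10.28 160.96]
```

View pics/w8c.png

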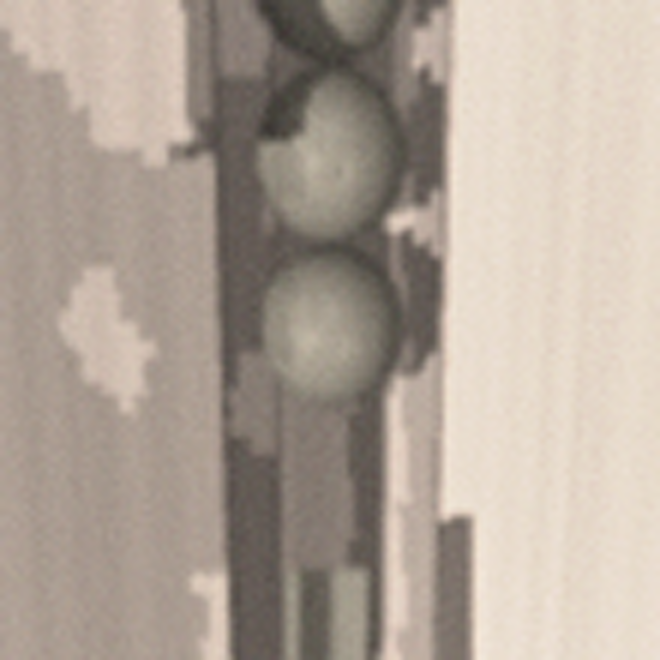

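```bash
python3 -m jog '[[1,[0,0,-0.008],[0,0,0]],[1,[0,0,-0.012],[0,0,0]],[1,[0,0,-0.01],[0,0,0]],[1,[0,0,-0.0066],[0,0,0]],[1,[0,0,0],[0,0,0]]]'; python3 -m jog '[[1,[0,0,0],[0,0,0]],[1,[0,0,0],[0,0,0]]]' 
python3 - <<'E'
from tr import *
im=bot.get_image("wrist");cv2.imwrite("pics/w9.png",im[:,:,::-1])
im=bot.get_image("scene");cv2.imwrite("pics/s9.png",im[:,:,::-1])
s=bot.state();print(s["tool_pos"],s["wrist_force"],s["moment"])
crop("pics/w9.png","pics/w9c.png",190,0,320,130,5)
crop("pics/s9.png","pics/s9c.png",190,140,340,290,4)
E
```

```text
clock: 10.22
tool_pos: [477.0, 10.3, 123.3]
ee_rot: [-0.667, 0.733, 0.096, -0.089]
wrist_force: [-0.6, -0.0, -2.1]
opening: 18.8
clock: 10.48
tool_pos: [477.9, 10.3, 124.3]
ee_rot: [-0.667, 0.733, 0.095, -0.089]
wrist_force: [-0.0, 1.7, -2.2]
opening: 18.9
T [477.85  10.28 124.32]
TCP in bin [-103.66    1.06  124.32]
[477.79  10.26 124.31] [ 0.96 -0.98 -1.81] [-0.04 -0.23  0.02]
```

View pics/w9c.png

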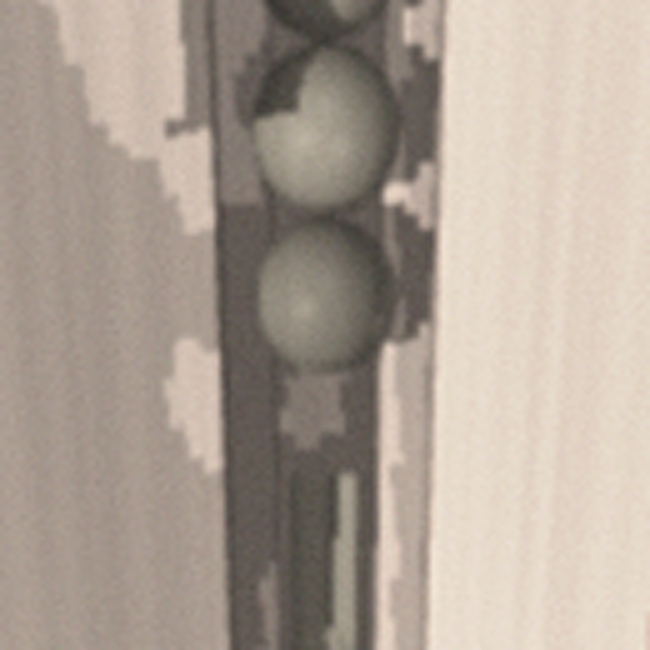

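View pics/s9c.png

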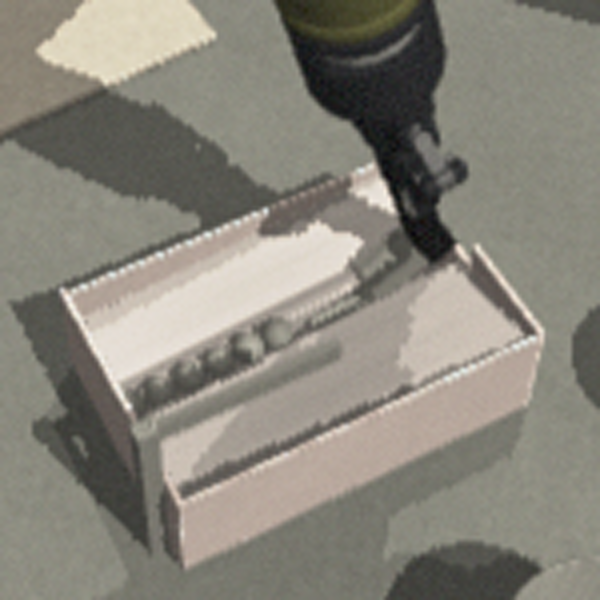

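```bash
python3 -m jog '[[1,[0.006,-0.0009,-0.0021],[0,0,0]],[1,[0.012,-0.00105,-0.00115],[0,0,0]],[1,[0.012,-0.00105,-0.00115],[0,0,0]],[1,[0.012,-0.00105,-0.00115],[0,0,0]],[1,[0,0,0],[0,0,0]]]'; 
python3 - <<'E'
from tr import *
im=bot.get_image("wrist");cv2.imwrite("pics/w10.png",im[:,:,::-1])
s=bot.state();print(s["tool_pos"],s["wrist_force"],s["moment"])
crop("pics/w10.png","pics/w10c.png",170,0,340,170,4)
E
```

```text
clock: 11.2
tool_pos: [521.1, 6.1, 118.1]
ee_rot: [-0.667, 0.734, 0.095, -0.089]
wrist_force: [-0.9, 0.1, -2.5]
opening: 19.2
T [521.06   6.09 118.11]
TCP in bin [-60.26   0.66 118.11]
[519.99   6.17 118.17] [-0.14 -0.18 -1.53] [ 0.03 -0.25  0.03]
```

View pics/w10c.png

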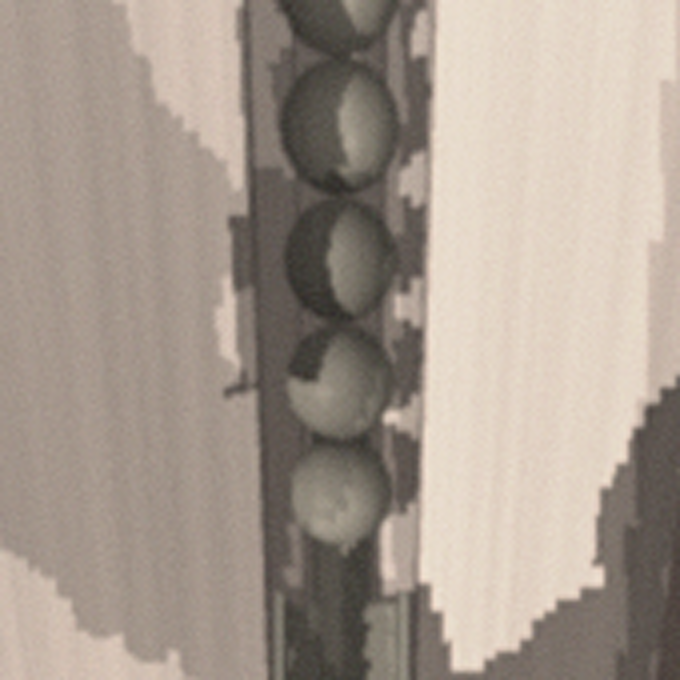

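```bash
python3 -m jog '[[1,[0.010,-0.00087,-0.00096],[0,0,0]],[1,[0.010,-0.00087,-0.00096],[0,0,0]],[1,[0.010,-0.00087,-0.00096],[0,0,0]],[1,[0.010,-0.00087,-0.00096],[0,0,0]],[1,[0,0,0],[0,0,0]]]'; 
python3 - <<'E'
from tr import *
im=bot.get_image("wrist");cv2.imwrite("pics/w11.png",im[:,:,::-1])
s=bot.state();print(s["tool_pos"],s["wrist_force"],s["moment"])
crop("pics/w11.png","pics/w11c.png",170,0,340,170,4)
E
```

```text
clock: 11.88
tool_pos: [560.8, 2.6, 114.3]
ee_rot: [-0.667, 0.734, 0.095, -0.089]
wrist_force: [-0.8, -0.1, -3.5]
opening: 18.7
T [560.77   2.6  114.34]
TCP in bin [-20.4    0.65 114.34]
[559.96   2.7  114.4 ] [-1.15  0.05 -3.37] [ 0.   -0.17  0.01]
```

View pics/w11c.png

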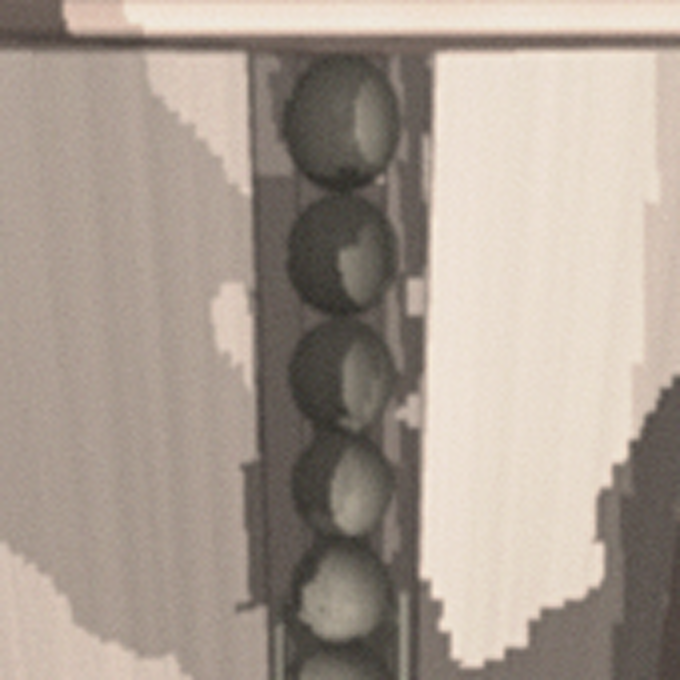

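```bash
python3 -m jog '[[1,[0.004,-0.00035,-0.0004],[0,0,0]],[1,[0.004,-0.00035,-0.0004],[0,0,0]],[1,[0,0,0],[0,0,0]]]'; 
python3 - <<'E'
from tr import *
im=bot.get_image("wrist");cv2.imwrite("pics/w12.png",im[:,:,::-1])
s=bot.state();print(s["tool_pos"],s["wrist_force"],s["moment"])
crop("pics/w12.png","pics/w12c.png",170,0,340,220,3)
E
```

```text
clock: 12.3
tool_pos: [567.8, 2.0, 113.8]
ee_rot: [-0.667, 0.733, 0.095, -0.089]
wrist_force: [-1.1, 0.4, -2.3]
opening: 19.0
T [567.78   2.03 113.76]
TCP in bin [-13.36   0.7  113.76]
[567.65   2.03 113.75] [ 0.68 -0.61 -3.15] [-0.   -0.2   0.02]
```

View pics/w12c.png

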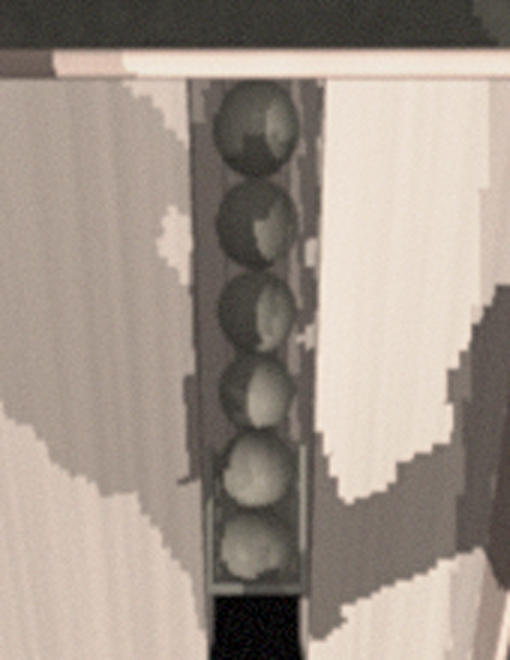

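```bash
python3 -m jog '[[1,[0.003,-0.00026,-0.0003],[0,0,0]],[1,[0.003,-0.00026,-0.0003],[0,0,0]],[1,[0,0,0],[0,0,0]]]'; 
python3 - <<'E'
from tr import *
im=bot.get_image("wrist");cv2.imwrite("pics/w13.png",im[:,:,::-1])
s=bot.state();print(s["tool_pos"],s["wrist_force"],s["moment"])
crop("pics/w13.png","pics/w13c.png",170,0,340,220,3)
E
```

```text
clock: 12.72
tool_pos: [571.0, 1.7, 112.9]
ee_rot: [-0.667, 0.733, 0.098, -0.091]
wrist_force: [-5.0, 0.0, -1.6]
opening: 18.7
T [571.03   1.7  112.94]
TCP in bin [-10.09   0.65 112.94]
[570.97   1.73 112.93] [-5.02 -0.29 -0.4 ] [0.07 1.05 0.03]
```

View pics/w13c.png

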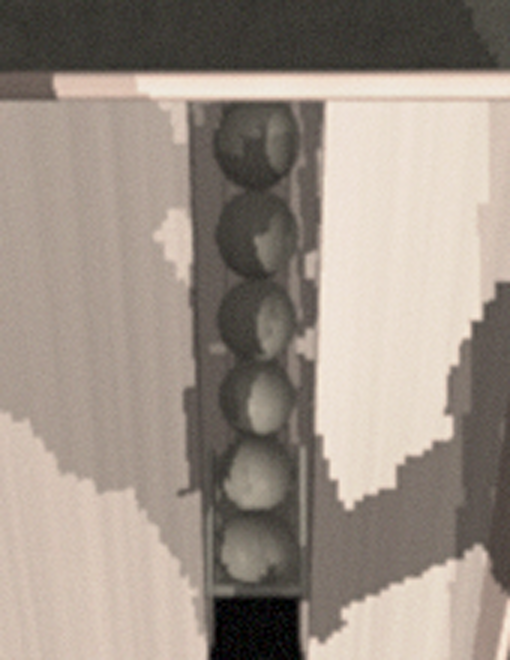

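```bash
python3 -m jog '[[1,[-0.0153,0.0013,-0.0086],[-0.0152,-0.1738,0]],[1,[-0.0129,0.0011,-0.0022],[-0.0152,-0.1738,0]],[1,[-0.0111,0.001,0.0016],[-0.0152,-0.1738,0]],[1,[0,0,0.006],[0,0,0]],[1,[0,0,0.004],[0,0,0]]]'; 
python3 - <<'E'
from tr import *
im=bot.get_image("wrist");cv2.imwrite("pics/w14.png",im[:,:,::-1])
s=bot.state();print(s["tool_pos"],s["wrist_force"],s["moment"])
im=bot.get_image("scene");cv2.imwrite("pics/s14.png",im[:,:,::-1])
crop("pics/w14.png","pics/w14c.png",170,0,340,220,3)
crop("pics/s14.png","pics/s14c.png",190,150,340,290,4)
E
```

```text
clock: 13.4
tool_pos: [534.4, 5.0, 114.9]
ee_rot: [-0.667, 0.734, -0.096, 0.088]
wrist_force: [0.8, 0.4, -2.4]
opening: 18.5
T [534.36   4.96 114.93]
TCP in bin [-46.91   0.69 114.93]
[537.62   4.71 116.33] [ 1.32  0.72 -0.47] [0.01 0.21 0.01]
```

View pics/w14c.png

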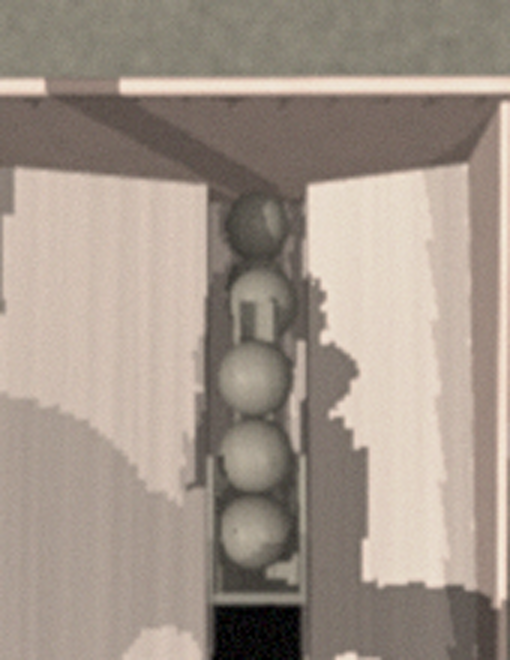

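View pics/s14c.png

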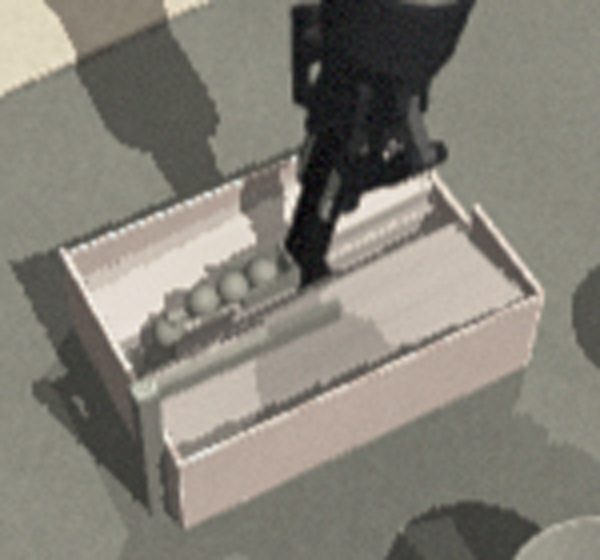

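```bash
python3 -m jog '[[1,[0,0,0.003],[0,0,0]],[1,[0,0,0.005],[0,0,0]],[1,[0,0,0.005],[0,0,0]],[1,[0,0,0],[0,0,0]]]'; 
python3 - <<'E'
from tr import *
from scipy.spatial.transform import Rotation as Ro
im=bot.get_image("wrist");cv2.imwrite("pics/w15.png",im[:,:,::-1])
s=bot.state();print(s["tool_pos"],s["wrist_force"],s["moment"],Ro.from_quat(s["ee_rot"]).as_matrix()[:,2])
crop("pics/w15.png","pics/w15c.png",170,0,340,220,3)
E
```

```text
clock: 14.0
tool_pos: [534.8, 4.9, 127.5]
ee_rot: [-0.667, 0.734, -0.097, 0.089]
wrist_force: [0.7, -0.7, -1.5]
opening: 18.7
T [534.83   4.89 127.52]
TCP in bin [-46.43   0.67 127.52]
[534.45   4.92 127.23] [-0.53  0.39 -2.96] [ 0.02  0.37 -0.01] [ 0.26 -0.02 -0.97]
```

View pics/w15c.png

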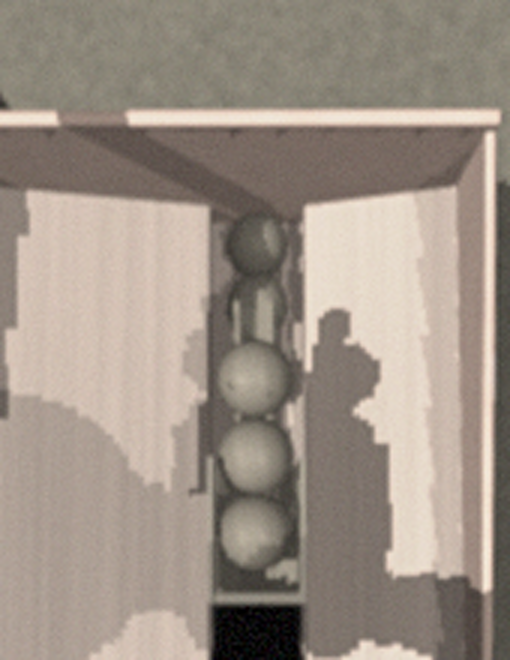

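```bash
python3 - <<'E'
from tr import *
from scipy.spatial.transform import Rotation as Ro
s=bot.state();R=Ro.from_quat(s["ee_rot"]).as_matrix()
# handle axis = -tool z ; scoop fwd = rotate
a=-R[:,2]; y=-R[:,0]; pit=np.radians(15)
# scoop x,z from handle axis(-.259,0,.966) and y
u=np.cross(y,a) # perpendicular fwd: (.966,0,.259)
X=u*np.cos(pit)-a*np.sin(pit); Z=a*np.cos(pit)+u*np.sin(pit)
print(X,y,Z)
for e in (0,-2):
  cup=s["tool_pos"]+(55.1-e)*X-49.6*Z
  print(cup,[((proj("wrist",cup+d*X)-[170,0]+.33)*3).round(0) for d in (-27,-20,0,20,49)])
E
```

```text
T [534.45   4.92 127.23]
TCP in bin [-46.82   0.66 127.23]
[ 1.   -0.09  0.  ] [0.09 1.   0.  ] [-0. -0.  1.]
[589.32  -0.25  77.64] [array([258., 578.]), array([258., 551.]), array([258., 473.]), array([258., 395.]), array([258., 281.])]
[591.31  -0.44  77.64] [array([258., 570.]), array([258., 543.]), array([258., 465.]), array([258., 387.]), array([258., 273.])]
```

```bash
python3 -m jog '[[1,[0.001,0,0.005],[0,0,0]],[1,[0.001,0,0.008],[0,0,0]],[1,[0.001,-0.0003,0.008],[0,0,0]],[1,[0,0,0.0045],[0,0,0]],[1,[0,0,0],[0,0,0]]]';  python3 -m jog '[[1,[0,0,0],[0,0,0]],[1,[0,0,0],[0,0,0]],[1,[0,0,0],[0,0,0]]]'
python3 - <<'E'
from tr import *
print(bot.state()["tool_pos"])
for n in ("wrist","scene","top"):
    im=bot.get_image(n);cv2.imwrite(f"pics/{n[0]}16.png",im[:,:,::-1])
crop("pics/s16.png","pics/s16c.png",190,140,340,290,5)
print(bot.state()["tool_pos"])
E
```

```text
clock: 14.68
tool_pos: [537.6, 4.6, 153.2]
ee_rot: [-0.667, 0.733, -0.097, 0.089]
wrist_force: [-1.4, -0.5, -3.1]
opening: 18.4
clock: 15.05
tool_pos: [537.0, 4.7, 152.2]
ee_rot: [-0.667, 0.734, -0.096, 0.088]
wrist_force: [-1.0, 1.5, -3.7]
opening: 18.9
T [537.02   4.66 152.22]
TCP in bin [-44.23   0.63 152.22]
[537.02   4.66 152.22]
[537.16   4.64 152.34]
```

View pics/w16.png

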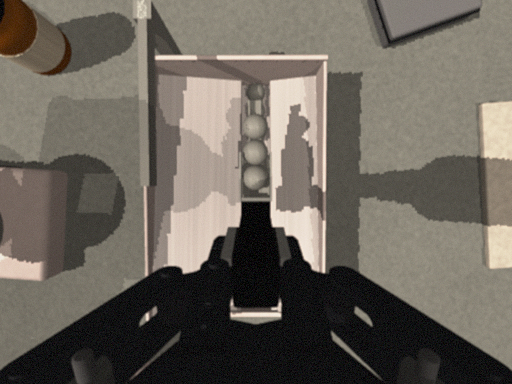

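View pics/s16c.png

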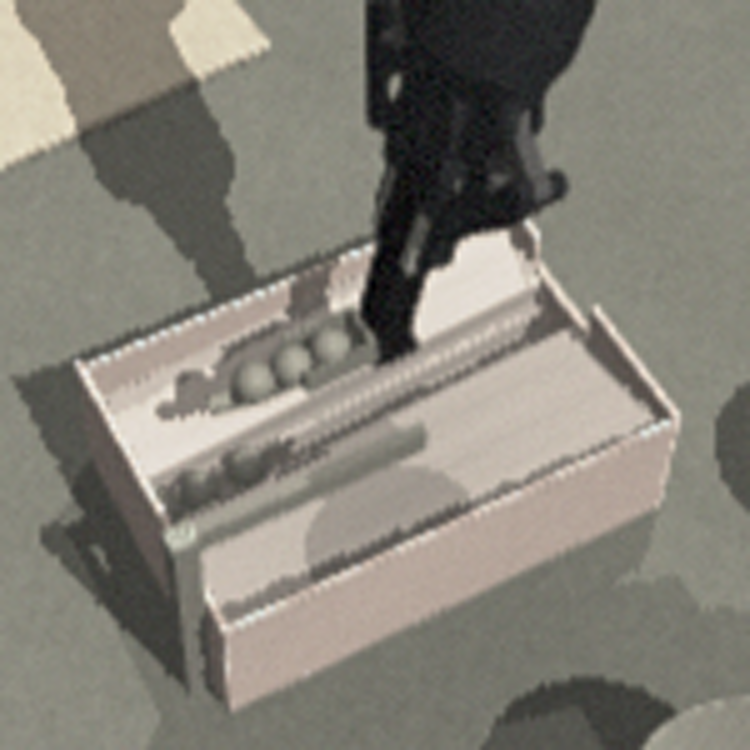

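```bash
python3 - <<'E'
from tr import *
crop("pics/w16.png","pics/w16c.png",110,0,210,210,3.5)
for p in [(142,186),(156,186)]:
    print(inb(atz("wrist",p,122)),inb(atz("wrist",p,116)))
for p in [(136,20),(152,20)]: print(inb(atz("wrist",p,122)))
E
```

```text
T [537.16   4.64 152.34]
TCP in bin [-44.1    0.62 152.34]
[-10.24  80.65 122.  ] [-10.32  83.22 116.  ]
[-10.32  70.77 122.  ] [-10.4   73.02 116.  ]
[104.34  82.15 122.  ]
[104.25  71.1  122.  ]
```

View pics/w16c.png

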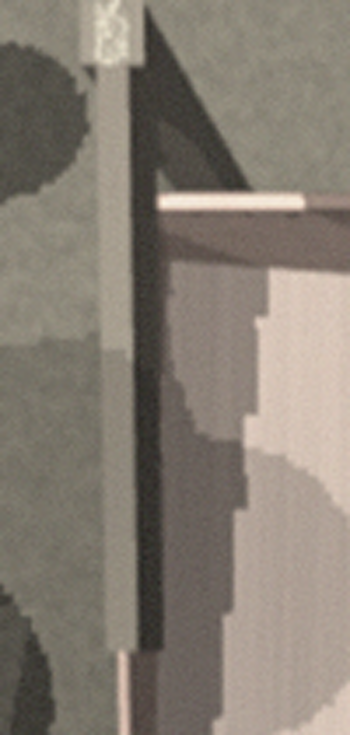

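```bash
python3 -m jog '[[1,[0.0003,0.004,0.0004],[0,0,0]],[1,[0.0009,0.01,0.0003],[0,0,0]],[1,[0.0011,0.013,0],[0,0,0]],[1,[0.0009,0.01,0],[0,0,0]],[1,[0.0003,0.004,0],[0,0,0]]]';  python3 -m jog '[[1,[0,0,0],[0,0,0]],[1,[0,0,0],[0,0,0]],[1,[0,0,0],[0,0,0]]]'
python3 - <<'E'
from tr import *
im=bot.get_image("wrist");cv2.imwrite("pics/w17.png",im[:,:,::-1])
s=bot.state();print(inb(s["tool_pos"]),s["ee_rot"])
E
```

```text
clock: 15.82
tool_pos: [540.8, 46.8, 153.2]
ee_rot: [-0.667, 0.733, -0.096, 0.088]
wrist_force: [0.6, -0.4, -2.1]
opening: 18.7
clock: 16.2
tool_pos: [540.7, 45.3, 153.2]
ee_rot: [-0.667, 0.734, -0.096, 0.088]
wrist_force: [-0.4, 0.2, -2.5]
opening: 18.5
T [540.68  45.33 153.19]
TCP in bin [-44.14  41.46 153.19]
[-44.13  41.44 153.21] [-0.67  0.73 -0.1   0.09]
```

View pics/w17.png

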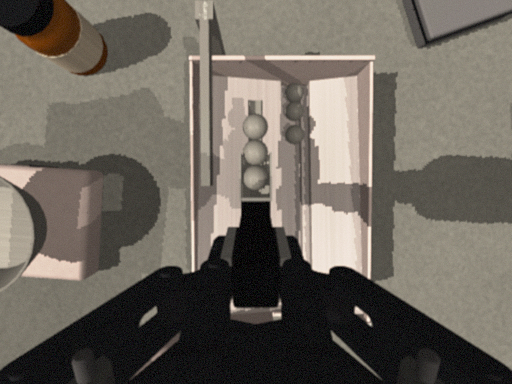

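```bash
python3 -m jog '[[1,[0.0004,0.004,0],[0,0,0]],[1,[0.0007,0.008,0],[0,0,0]],[1,[0.0009,0.01,0],[0,0,0]],[1,[0.0009,0.01,0],[0,0,0]],[1,[0.0009,0.01,0],[0,0,0]]]';  python3 -m jog '[[1,[0.0009,0.01,0],[0,0,0]],[1,[0.0009,0.01,0],[0,0,0]],[1,[0.0009,0.01,0],[0,0,0]],[1,[0.0006,0.007,0],[0,0,0]],[1,[0,0,0],[0,0,0]]]'; python3 -m jog '[[1,[0,0,0],[0,0,0]],[1,[0,0,0],[0,0,0]]]'
python3 - <<'E'
from tr import *
im=bot.get_image("wrist");cv2.imwrite("pics/w18.png",im[:,:,::-1])
im=bot.get_image("scene");cv2.imwrite("pics/s18.png",im[:,:,::-1])
s=bot.state();print(inb(s["tool_pos"]),s["ee_rot"],s["wrist_force"])
E
```

```text
clock: 16.88
tool_pos: [544.6, 88.6, 153.2]
ee_rot: [-0.667, 0.733, -0.096, 0.088]
wrist_force: [0.5, -0.4, -2.8]
opening: 18.9
clock: 17.5
tool_pos: [547.9, 125.2, 153.2]
ee_rot: [-0.667, 0.733, -0.096, 0.088]
wrist_force: [0.2, -0.1, -2.9]
opening: 18.7
clock: 17.75
tool_pos: [547.7, 124.3, 153.2]
ee_rot: [-0.667, 0.734, -0.096, 0.088]
wrist_force: [0.2, -0.5, -2.5]
opening: 19.0
T [547.72 124.3  153.16]
TCP in bin [-44.02 120.75 153.16]
[-43.98 120.76 153.19] [-0.67  0.73 -0.1   0.09] [-0.11  0.19 -3.04]
```

View pics/w18.png

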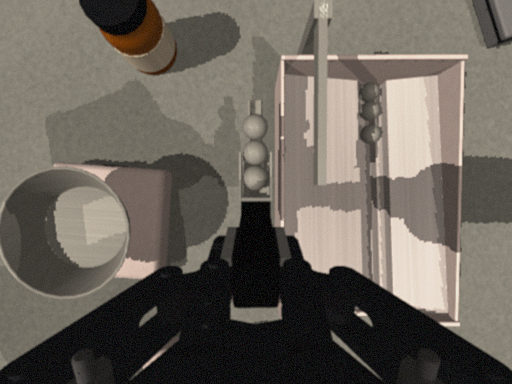

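View pics/s18.png

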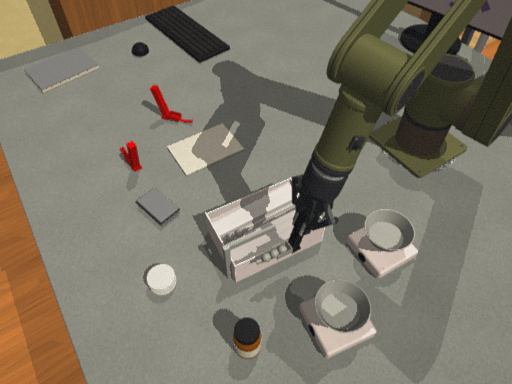

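```bash
python3 - <<'E'
from tr import *
for nm,p in [("c",(65,233)),("r",(129,233)),("t",(65,168)),("b",(65,298))]: print(nm,atz("wrist",p,92))
print(bot.spot_point("bowl","wrist")[:2])
for n in ("top","scene"):
    im=bot.get_image(n);cv2.imwrite(f"pics/{n[0]}19.png",im[:,:,::-1]); print(bot.spot_point("bowl",n)[:3])
crop("pics/t19.png","pics/t19c.png",75,140,185,300,4)
E
```

```text
T [547.76 124.31 153.19]
TCP in bin [-43.98 120.76 153.19]
c [556.75 281.98  92.  ]
r [551.69 229.26  92.  ]
t [610.02 275.48  92.  ]
b [502.53 288.59  92.  ]
[{'centre': [64.5, 233.0], 'p': 0.78}, {'centre': [373.8, 112.0], 'p': 0.5}]
[{'centre': [130.5, 263.9], 'p': 0.6}, {'centre': [107.4, 184.6], 'p': 0.47}]
[{'centre': [387.9, 228.2], 'p': 0.8}, {'centre': [344.1, 302.1], 'p': 0.59}]
```

View pics/t19c.png

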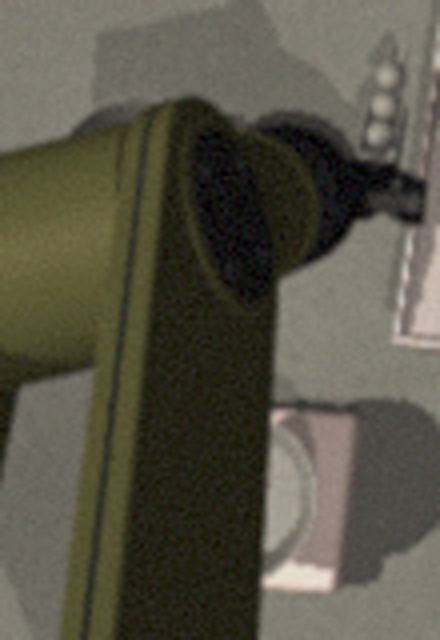

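```bash
python3 -m jog '[[1,[-0.006,0.007,0.004],[0,0,0]],[1,[-0.012,0.013,0.006],[0,0,0.0374]],[1,[-0.016,0.018,0.004],[0,0,0.0374]],[1,[-0.018,0.02,0.002],[0,0,0.0374]],[1,[-0.018,0.02,0],[0,0,0.0374]]]';  python3 -m jog '[[1,[-0.018,0.02,0],[0,0,0.0374]],[1,[-0.015,0.017,0],[0,0,0.0374]],[1,[-0.01,0.011,0],[0,0,0.0376]],[1,[-0.006,0.006,0],[0,0,0]],[1,[-0.0027,0.0037,0],[0,0,0]]]'; python3 -m jog '[[1,[0,0,0],[0,0,0]],[1,[0,0,0],[0,0,0]],[1,[0,0,0],[0,0,0]]]'
python3 - <<'E'
from tr import *
im=bot.get_image("wrist");cv2.imwrite("pics/w20.png",im[:,:,::-1])
s=bot.state();print(s["tool_pos"],s["ee_rot"],s["wrist_force"],s["qpos"])
print(bot.spot_point("bowl","wrist")[:2])
E
```

```text
clock: 18.73
tool_pos: [476.5, 204.0, 170.0]
ee_rot: [0.721, -0.681, 0.089, -0.096]
wrist_force: [0.2, 0.3, -3.3]
opening: 18.8
clock: 19.35
tool_pos: [425.9, 260.6, 169.4]
ee_rot: [0.757, -0.64, 0.084, -0.1]
wrist_force: [-0.2, 0.0, -2.5]
opening: 18.9
clock: 19.73
tool_pos: [426.5, 260.1, 169.2]
ee_rot: [0.757, -0.64, 0.084, -0.1]
wrist_force: [-0.6, 0.0, -3.1]
opening: 18.7
T [426.5  260.06 169.17]
TCP in bin [-176.64  245.4   169.17]
[426.39 260.04 169.12] [ 0.76 -0.64  0.08 -0.1 ] [ 0.13  0.18 -4.04] [ 0.53  0.16  1.93 -0.13  0.81  2.01]
[{'centre': [257.4, 70.5], 'p': 0.87}]
```

View pics/w20.png

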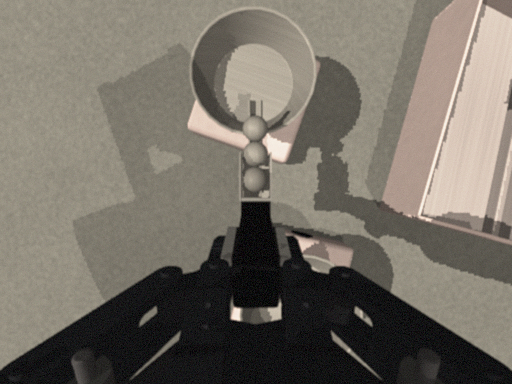

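```bash
python3 -m jog '[[1,[0.0097,0.0017,0.0118],[-0.0273,0.1546,0]],[1,[0.012,0.0021,0.01],[-0.0273,0.1546,0]],[1,[0.007,0.00125,0.004],[-0.0137,0.0773,0]],[1,[0.007,0.00125,0.0039],[-0.0137,0.0773,0]],[1,[0.0078,0.0014,0.0034],[-0.0137,0.0773,0]]]';  python3 -m jog '[[1,[0.0079,0.0014,0.0032],[-0.0137,0.0773,0]],[1,[0.0085,0.0015,0.0035],[-0.0137,0.0773,0]],[1,[0.0085,0.0015,0.0035],[-0.0137,0.0773,0]],[1,[0,0,0],[0,0,0]],[1,[0,0,0],[0,0,0]]]'
python3 - <<'E'
from tr import *
im=bot.get_image("wrist");cv2.imwrite("pics/w21.png",im[:,:,::-1])
s=bot.state();print(s["tool_pos"],s["ee_rot"],s["wrist_force"],s["qpos"])
im=bot.get_image("scene");cv2.imwrite("pics/s21.png",im[:,:,::-1])
crop("pics/s21.png","pics/s21c.png",220,180,400,384,3)
E
```

```text
clock: 20.45
tool_pos: [471.1, 268.1, 202.5]
ee_rot: [0.756, -0.639, -0.091, 0.111]
wrist_force: [0.6, -0.6, -1.9]
opening: 18.9
clock: 21.08
tool_pos: [494.5, 272.3, 212.3]
ee_rot: [0.738, -0.624, -0.165, 0.199]
wrist_force: [-0.8, -0.2, -1.2]
opening: 19.0
T [494.49 272.32 212.26]
TCP in bin [-109.98  263.55  212.26]
[494.07 272.33 212.71] [ 0.74 -0.62 -0.16  0.2 ] [ 0.45 -0.27 -2.15] [0.37 0.59 1.2  0.1  1.87 1.77]
```

View pics/w21.png

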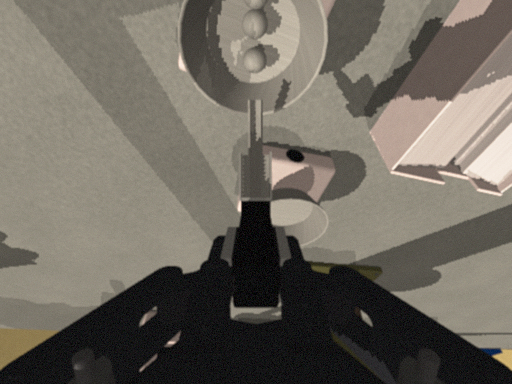

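View pics/s21c.png

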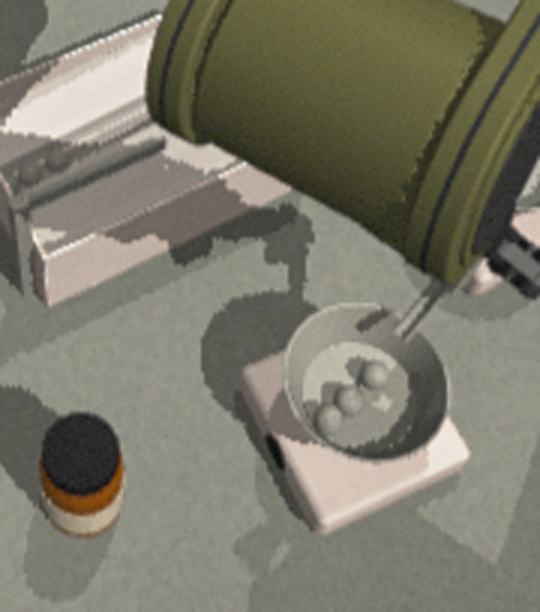

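```bash
python3 -m jog '[[1,[0,0,0.015],[0,0,0]],[1,[0,0,0.02],[0.0137,-0.0773,0]],[1,[0,-0.01,0.01],[0.0273,-0.1546,0]],[1,[0,-0.02,0],[0.0273,-0.1546,0]],[1,[0,-0.03,0],[0.0273,-0.1546,0]]]';  python3 -m jog '[[1,[0.001,-0.04,0],[0.0273,-0.1546,0]],[1,[0.002,-0.045,0],[0.0137,-0.0773,0]],[1,[0.003,-0.05,0],[0,0,-0.06]],[1,[0.003,-0.05,0],[0,0,-0.07]],[1,[0.003,-0.05,0],[0,0,-0.07]]]'; python3 -m jog '[[1,[0.003,-0.05,0],[0,0,-0.07]],[1,[0.003,-0.05,0],[0,0,-0.07]],[1,[0.003,-0.05,0],[0,0,-0.07]],[1,[0.003,-0.045,0],[0,0,-0.07]],[1,[0.002,-0.04,0],[0,0,0]]]'
python3 - <<'E'
from tr import *
im=bot.get_image("scene");cv2.imwrite("pics/s22.png",im[:,:,::-1])
E
```

```text
clock: 21.8
tool_pos: [494.6, 212.6, 260.1]
ee_rot: [0.764, -0.645, 0.011, -0.013]
wrist_force: [-0.5, -0.7, -2.3]
opening: 18.5
clock: 22.42
tool_pos: [505.2, -23.7, 259.2]
ee_rot: [-0.689, 0.713, -0.094, 0.091]
wrist_force: [0.5, -0.3, -1.1]
opening: 19.0
clock: 23.05
tool_pos: [519.8, -258.3, 259.1]
ee_rot: [-0.583, 0.802, -0.106, 0.077]
wrist_force: [0.2, 0.1, -2.1]
opening: 19.0
T [ 519.77 -258.29  259.05]
TCP in bin [ -38.46 -262.82  259.05]
```

View pics/s22.png

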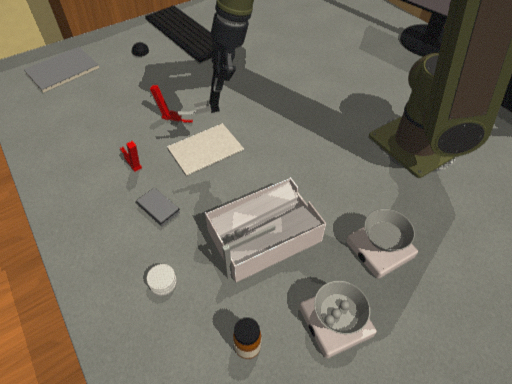

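```bash
python3 -m jog '[[1,[0.001,-0.025,-0.02],[0,0,0]],[1,[0.001,-0.02,-0.04],[0,0,0]],[1,[0,-0.01,-0.04],[0,0,0]],[1,[0,0,-0.03],[0,0,0]],[1,[0,0,-0.01],[0,0,0]]]'; python3 -m jog '[[1,[0,0,0],[0,0,0]],[1,[0,0,0],[0,0,0]],[1,[0,0,0],[0,0,0]],[1,[0,0,0],[0,0,0]]]'
cat > lev.py <<'E'
from tr import *
from scipy.spatial.transform import Rotation as Ro
s=bot.state();R=Ro.from_quat(s["ee_rot"]).as_matrix()
a=-R[:,2]; y=-R[:,0]; pit=np.radians(15); u=np.cross(y,a)
X=u*np.cos(pit)-a*np.sin(pit); Z=a*np.cos(pit)+u*np.sin(pit)
print("X",X.round(4),"Z",Z.round(4)); cup=s["tool_pos"]+57*X-49.95*Z; print("cup",cup,"under",cup[2]-16)
E
python3 lev.py
```

```text
clock: 23.72
tool_pos: [521.0, -311.1, 116.4]
ee_rot: [-0.583, 0.802, -0.103, 0.077]
wrist_force: [-0.7, -0.5, -1.5]
opening: 18.6
clock: 24.22
tool_pos: [523.0, -312.7, 118.5]
ee_rot: [-0.583, 0.802, -0.106, 0.077]
wrist_force: [0.5, 0.3, -1.0]
opening: 18.8
T [ 523.01 -312.73  118.52]
TCP in bin [ -30.47 -316.77  118.52]
X [ 0.95 -0.31  0.  ] Z [-0.  0.  1.]
cup [ 577.32 -330.28   68.66] under 52.655772940883935
```

```bash
python3 -m jog '[[1,[0,0,-0.012],[0,0,0]],[1,[0,0,-0.018],[0,0,0]],[1,[0,0,-0.01],[0,0,0]],[1,[0,0,-0.003],[0,0,0]],[1,[0,0,0],[0,0,0]]]'; python3 -m jog '[[1,[0,0,-0.001],[0,0,0]],[1,[0,0,0],[0,0,0]],[1,[0,0,0],[0,0,0]]]'; python3 lev.py
python3 - <<'E'
from tr import *
im=bot.get_image("wrist");cv2.imwrite("pics/w23.png",im[:,:,::-1])
E
```

```text
clock: 24.85
tool_pos: [522.5, -312.5, 75.2]
ee_rot: [-0.583, 0.802, -0.106, 0.077]
wrist_force: [-3.5, 2.5, 7.4]
opening: 18.8
clock: 25.22
tool_pos: [522.5, -312.5, 74.9]
ee_rot: [-0.583, 0.802, -0.106, 0.077]
wrist_force: [-5.8, 3.1, 12.0]
opening: 18.9
T [ 522.55 -312.55   74.93]
TCP in bin [ -30.95 -316.63   74.93]
X [ 0.95 -0.31  0.  ] Z [-0. -0.  1.]
cup [ 576.86 -330.09   25.07] under 9.065003859859104
T [ 522.55 -312.55   74.93]
TCP in bin [ -30.95 -316.63   74.93]
```

View pics/w23.png

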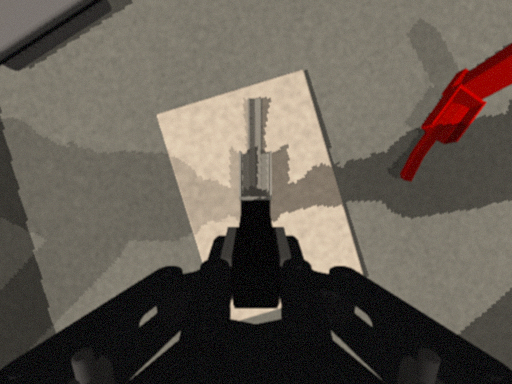

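```bash
python3 -m jog '[[1,[0,0,0.0008],[0,0,0]],[1,[0,0,0],[0,0,0]],[0.8,[0,0,0],[0,0,0]],[0.5,[0,0,0],[0,0,0]],[0,[0,0,0],[0,0,0]]]' 20; python3 -m jog '[[0,[0,0,0],[0,0,0]],[0,[0,0,0],[0,0,0]],[0,[0,0,0],[0,0,0]],[0,[0,0,0],[0,0,0]]]'
python3 - <<'E'
from tr import *
im=bot.get_image("wrist");cv2.imwrite("pics/w24.png",im[:,:,::-1])
E
```

```text
clock: 25.9
tool_pos: [522.8, -312.8, 74.2]
ee_rot: [-0.583, 0.802, -0.105, 0.077]
wrist_force: [0.8, 0.6, 0.1]
opening: 54.4
clock: 26.4
tool_pos: [522.5, -312.6, 74.3]
ee_rot: [-0.583, 0.802, -0.105, 0.077]
wrist_force: [-0.5, -0.2, -0.3]
opening: 85.3
T [ 522.53 -312.58   74.29]
TCP in bin [ -30.96 -316.66   74.29]
```

View pics/w24.png

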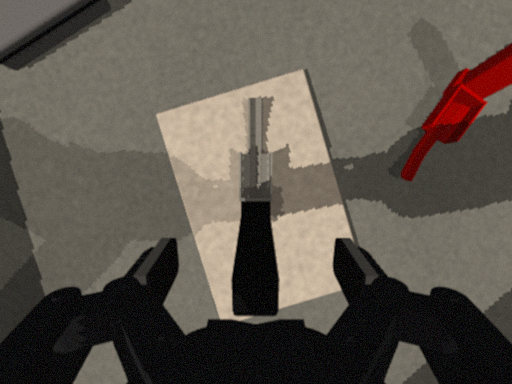

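```bash
python3 -m jog '[[0,[-0.0031,0.001,0.0121],[0,0,0]],[0,[-0.0062,0.002,0.0242],[0,0,0]],[0,[-0.0074,0.0024,0.029],[0,0,0]],[0,[-0.0074,0.0024,0.029],[0,0,0]],[0,[-0.0074,0.0024,0.029],[0,0,0]]]'; python3 -m jog '[[0,[-0.02,0,0.03],[0,0,0]],[0,[-0.03,0,0.03],[0,0,0]],[0,[-0.01,0,0.01],[0,0,0]],[0,[0,0,0],[0,0,0]],[0,[0,0,0],[0,0,0]]]'
python3 - <<'E'
from tr import *
for n in ("wrist","scene","top"):
    im=bot.get_image(n);cv2.imwrite(f"pics/{n[0]}25.png",im[:,:,::-1])
    for t in ("scoop_cup","scoop_nose","scoop_grip","bottle","slidebox"): print(n,t,[(round(float(d["p"]),2),d["centre"]) for d in bot.spot_point(t,n)[:3]])
    if n=="wrist": C["wrist"]=bot.calibration("wrist")
crop("pics/s25.png","pics/s25c.png",110,75,380,375,2.6-.6)
crop("pics/s25.png","pics/s25d.png",140,80,260,190,5)
crop("pics/t25.png","pics/t25c.png",70,100,260,250,4)
print(bot.state()["wrist_force"])
E
```

```text
clock: 27.08
tool_pos: [490.6, -302.2, 199.5]
ee_rot: [-0.583, 0.802, -0.106, 0.077]
wrist_force: [-0.1, -0.7, -0.2]
opening: 85.4
clock: 27.7
tool_pos: [431.1, -302.1, 266.7]
ee_rot: [-0.583, 0.802, -0.105, 0.077]
wrist_force: [-0.4, 0.8, 0.0]
opening: 85.5
T [ 431.13 -302.08  266.73]
TCP in bin [-122.94 -314.18  266.73]
wrist scoop_cup [(0.8, [244.6, 109.5]), (0.68, [343.4, 95.2])]
wrist scoop_nose [(0.94, [242.4, 75.7]), (0.85, [322.2, 122.2])]
wrist scoop_grip [(0.72, [243.5, 141.3]), (0.7, [387.5, 34.1]), (0.41, [242.6, 111.2])]
wrist bottle []
wrist slidebox []
scene scoop_cup [(0.8, [196.0, 148.6]), (0.71, [179.9, 114.7]), (0.69, [132.6, 153.6])]
scene scoop_nose [(0.88, [195.3, 121.4]), (0.87, [177.9, 150.0]), (0.84, [122.9, 146.6])]
scene scoop_grip [(0.89, [159.3, 95.3]), (0.65, [133.4, 146.9]), (0.49, [249.5, 226.7])]
scene bottle [(0.61, [246.4, 343.8])]
scene slidebox [(0.85, [161.2, 212.4])]
top scoop_cup [(0.87, [333.0, 185.4]), (0.78, [356.9, 128.5]), (0.71, [387.6, 195.3])]
top scoop_nose [(0.64, [339.8, 171.7]), (0.64, [372.3, 205.6]), (0.53, [370.9, 128.4])]
top scoop_grip [(0.89, [343.0, 122.6]), (0.66, [411.8, 176.5]), (0.62, [334.5, 201.7])]
top bottle [(0.96, [148.5, 126.3])]
top slidebox [(0.87, [289.4, 128.3]), (0.4, [192.8, 164.8])]
[-0.31  0.41  0.06]
```

View pics/s25.png

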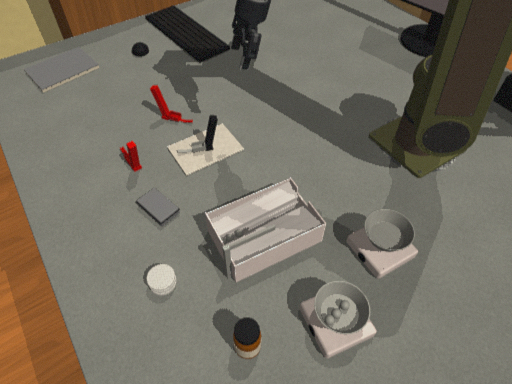

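View pics/s25d.png

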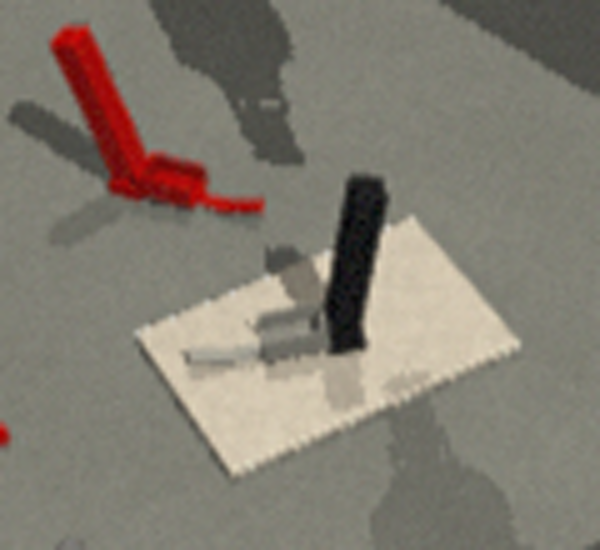

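View pics/t25c.png

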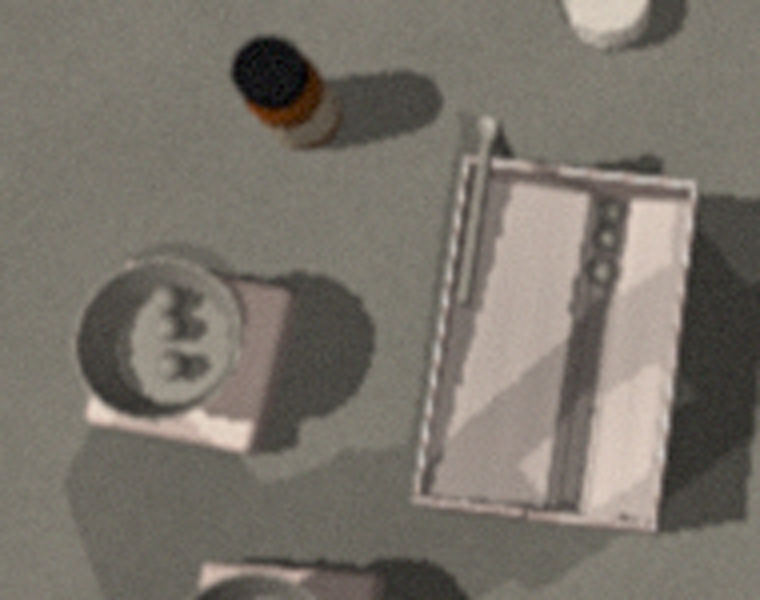

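View pics/w25.png

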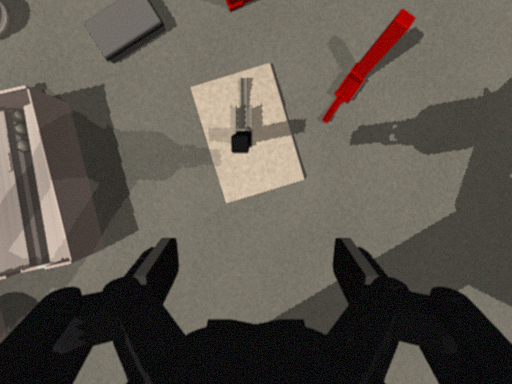

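The scoop stands empty on the board. The bowl of the far scale (scene pixel 343,305) holds three balls, the trough holds three, and the jar and box have not moved. I'm handing in the job.

```bash
python3 - <<'E'
from station import bot
print(bot.close_job())
E
```

```text
the job is handed in; nothing more can be done
None
```

The job was handed in at about 28 s on the robot's clock; no verdict is reported back.

**What I did:**
- I took the black scoop from the white board and ran its tongue under the ball row at 30° nose-down. I then levelled it and came up with exactly three balls in the cup.
- I drew it level under the strike bar to the outer side, with the cup's middle about 12.8 mm below the bar's underside. No fourth ball had come up, so nothing had to be struck off.
- I tipped the balls into the bowl of the scale farthest from the base, at about (555, 282) mm. I then stood the empty scoop back on its board.

**Last checks:**
- **Balls:** the pictures show three in that bowl, three in the trough and none on the bench.
- **Scoop:** it is upright and empty, its cup about 36 mm forward of the board's centre, and the gripper is well clear.
- **Jar and slide box:** both look unmoved in the final picture, and neither was touched.

**Disagreements and gaps:**
- The fore-and-aft grip position differed by about 4 to 7 mm between image cues. I allowed for that rather than resolving it.
- On setting down, the tool stopped about 1 mm higher than at the grasp, with 12 N of contact. That may mean a slight tilt in the grip, but the scoop looks upright since release.
- I could not read the pan's sinking directly; I counted the balls in the bowl instead.

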